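# Charge a deburring tray

### The arm

A 6-joint arm with a two-finger parallel gripper is mounted at the origin on the work surface; the furniture and walls round the work are solid. World frame = base frame: x ahead of the robot, y to its left, z up, the work surface at z = 0. Lengths are in m, angles in rad, forces in N, time in s.
With the tool pointing down it reaches from about 0.425 to 0.95 m from the base axis. Payload 3.5 kg.
Tool frame: the origin (TCP) lies midway between the tips of the shut fingers; the grasp point (between the pads) lies 19 mm behind it (ctrl.hold_point_z is the distance from the TCP to the grasp point, in m); z points along the fingers, y is the line along which they close (so a half turn about z gives the same grasp; the last joint's range is limited). The gripper opens to 85 mm and grips with 20 to 120 N. Pads are 22 mm wide; open, the fingers measure 114 mm over their backs; the gripper's body (76 mm by 85 mm) begins 54 mm behind the grasp point. The pads swing forward as they close: fully open they stand 13 mm farther back than shut.
Start: joints at [-1.412, 0.286, 1.577, -0, 1.279, -0.15], TCP at [0.205, -0.643, 0.231] pointing down, gripper open.
Joint ranges: [-2.77, 2.77], [-0.9, 2.22], [0.21, 2.48], [-1.53, 4.67], [0.24, 2.81], [-2.84, 2.84]. Speed limits (rad/s): [2.79, 2.79, 3.14, 3.14, 3.14, 3.14].

### API

Orientations are given as a unit quaternion [x, y, z, w].
In Python, from plant import readout, cams, sign_off, ctrl gives the robot as it stands. The module is installed in compiled form; this text tells all that it offers.
- The arm moves only by the tool step_arm, never from a script. Its argument "increments" is a list of rows, each a list of 2 entries, a list of its own where there are three numbers: the shift along the world's x, y, z in mm, then the turn, a rotation vector about the world's x, y, z in rad. In form: [[[x, y, z], [rx, ry, rz]], ...]. A call has 1 to 8 rows; each row shifts and turns the commanded pose from where the row before left it; what a row does not reach is not made up. A row lasts 1/12 s, in which the tool goes at most 41.7 mm and 7.16 degrees, less where a joint would pass 70% of its speed; a pose out of reach is approached as far as the arm can. A call is refused whole if a number of a shift passes 41.7 or a number of a turn 0.125, either way. A call with a gripper value outside its range is refused whole. "fingers" is the opening, from -1 (shut) to 1 (fully open), set as the call begins (left out, the last holds). The fingers move at their own pace and stop on an object; "grip_force" is the grip in N (left out, the last holds). Time passes only in rows, so rows that do not move let the fingers close. It gives the time, the measured TCP pose, the force, the opening and the grip force at its end, in the units of the state.
- readout.get_state(): the state, without advancing time (a new reading comes with each control period).
- cams.read_camera(name): name is "scene" or "top" or "wrist"; returns the picture (384x512x3 uint8, red, green, blue); there is no depth.
- cams.get_calibration(name): a dict with "fx", "fy", "cx", "cy" (pixels), "distortion" ([k1, k2, p1, p2, k3] as OpenCV has them; the pictures are not rectified), "eye" and "rotation" of the camera in the world; the wrist camera has in their place "T_tool_cam" (4x4, takes a point from camera to tool coordinates, whose origin is the TCP and whose axes are the flange's). Camera axes: x right, y up, looking along -z (the intrinsics and any distortion apply to the point x, -y, -z); pixel columns grow to the right and rows downward; lengths in m; the calibration is good to about 2 mm. A picture is of the moment at which its call begins: read the wrist's pose just before it. get_calibration takes no time and is no camera call.
- sign_off(): hands the job in; it is judged then, once.
The state is a dict: "time": time; "qpos": joint angles; "dq": joint speeds; "joint_efforts": joint torques, N m; "eef_pos": TCP position; "tcp_rot": TCP orientation; "contact_force": force on the tool from outside, world axes, zero at the start; "wrist_torque": the same for the moment, N m; "opening": opening from 0.0 (shut) to 1.0 (fully open); "finger_force": force on a finger pad.
Only numpy, scipy, OpenCV 4.12 (cv2) and the standard library are available. Lean on these libraries where they do the work, as an engineer would, in place of code of your own. Each camera call takes 0.05 s, during which the arm holds its last target. There are 200 camera calls.

### The job

Get the vibratory deburring tray ready to run: seat every T-shaped bracket that lies on the table flat and fully home in a T-shaped nest of its own in the tray. Then take the shaker by its handle, shake its nine ceramic stones out over the tray so that they all lie in the tray with at least two in each of its three bays, and set the empty shaker back upright in the middle of the rubber mat. Leave the other things on the bench alone.

Things in the scene. Friction and masses are not known exactly. Their poses are not given: they have to be found in the camera images.
- tray: Dark steel deburring tray, fixed to the bench: 96 mm (its x) by 280 mm (its y), floor 4 mm thick, walls 22 mm high and 4 mm thick. Two cross walls split it into three square bays in a row along y, 88 mm inside, centres at y = -92, 0 and +92 mm. Origin: centre of its underside, on the table top. Thin clamp ears at both ends reach 17 mm farther.
- nest_left (a point): Centre of the nest on the bay floor at tray y = +92 mm, 4 mm above the table. Low aluminium fence blocks, 7 mm high, leave a T-shaped place with 2 mm play all round. A seated bracket's origin lies on this point, its axes parallel to the tray's, crossbar towards the tray's +x wall. Fingers fit beside the stem from x = -20 mm to the crossbar: no fence there, 33 mm of floor each side.
- nest_middle (a point): The same for the middle bay (tray y = 0).
- nest_right (a point): The same for the bay at tray y = -92 mm.
- bracket_1: Flat aluminium T bracket, 12 mm thick, 62 mm long (its x), 64 mm wide (its y), lying flat. Crossbar: x +9 to +31 mm, y -32 to +32 mm. Stem: x -31 to +9 mm, 22 mm wide; grasp across it, best at x = -6 mm. Origin: on the underside, in the middle of this outline. 70 g. Two or three brackets are present; any fits any nest.
- bracket_2: A second bracket like bracket_1 (one of the three may be absent).
- bracket_3: A third bracket like bracket_1 (one of the three may be absent).
- mat: Black rubber mat fixed on the bench, 200 mm (its x) by 120 mm (its y), 3 mm thick; origin at the centre of its underside. The shaker's place.
- shaker: Covered sheet steel shaker, 130 mm long (its x), 42 mm wide, 36 mm high without its handle, 200 g empty. Closed at +x; open at -x: a mouth 36 mm wide; its cover leaves the last 35 mm before the mouth open above. Inside the mouth the floor rises as a 8 degree ramp, so level it keeps its stones; tipped mouth-down by 20 to 30 degrees and shaken they slide out. Origin: centre of its underside.
- mouth (a point): Lower edge of the shaker's mouth: 65 mm from its origin towards -x, 8 mm above its underside. The stones leave here.
- handle (a point): Middle of the shaker's black handle, a block on top along its x axis: 50 mm long, 14 mm thick (grasp across, along the shaker's y), from the cover at 36 mm to 68 mm above its underside; this point is 58 mm above the underside.
- stone_1: Ceramic deburring stone, a cylinder 14 mm in diameter and 14 mm long, smooth (friction about 0.28), 12 g; origin at its centre. All nine start inside the shaker.
- stone_2: A stone like stone_1.
- stone_3: A stone like stone_1.
- stone_4: A stone like stone_1.
- stone_5: A stone like stone_1.
- stone_6: A stone like stone_1.
- stone_7: A stone like stone_1.
- stone_8: A stone like stone_1.
- stone_9: A stone like stone_1.
- tape_measure: Bystander: tape measure 83 x 35 mm, 66 mm high, standing loose near the tray's right end; not to be moved.
- marker_1: Bystander: paint marker, 134 mm long, 14 mm thick, lying loose behind the brackets to the left; not to be moved.
Not all that is in view belongs to the job. What is shaped like the bracket_3 but red is not meant.

How it is judged:
On the way, in this order (a step that is already met when the one before it is completed fails the run):
1. every bracket that is present is seated in a nest (angle between each of bracket_1, bracket_2, bracket_3's own z axis and vertical below 0.05 rad and angle between the x axis of each of bracket_1, bracket_2, bracket_3 and the x axis of tray, either way round below 0.09 rad and ((horizontal distance between bracket_1 and nest_left below 0.004 m and z of bracket_1 in the frame of nest_left below 0.003 m) or (horizontal distance between bracket_1 and nest_middle below 0.004 m and z of bracket_1 in the frame of nest_middle below 0.003 m) or (horizontal distance between bracket_1 and nest_right below 0.004 m and z of bracket_1 in the frame of nest_right below 0.003 m)) and ((horizontal distance between bracket_2 and nest_left below 0.004 m and z of bracket_2 in the frame of nest_left below 0.003 m) or (horizontal distance between bracket_2 and nest_middle below 0.004 m and z of bracket_2 in the frame of nest_middle below 0.003 m) or (horizontal distance between bracket_2 and nest_right below 0.004 m and z of bracket_2 in the frame of nest_right below 0.003 m)) and ((horizontal distance between bracket_3 and nest_left below 0.004 m and z of bracket_3 in the frame of nest_left below 0.003 m) or (horizontal distance between bracket_3 and nest_middle below 0.004 m and z of bracket_3 in the frame of nest_middle below 0.003 m) or (horizontal distance between bracket_3 and nest_right below 0.004 m and z of bracket_3 in the frame of nest_right below 0.003 m))), for 0.2 s.
2. the shaker is held tipped above the tray and stones have fallen into it (angle between shaker's own z axis and vertical above 0.25 rad and horizontal distance between shaker and tray below 0.3 m and height (world z) of shaker above 0.04 m and ((x of stone_1 in the frame of tray between -0.044 and 0.044 m and y of stone_1 in the frame of tray between -0.138 and 0.138 m and z of stone_1 in the frame of tray below 0.045 m) or (x of stone_2 in the frame of tray between -0.044 and 0.044 m and y of stone_2 in the frame of tray between -0.138 and 0.138 m and z of stone_2 in the frame of tray below 0.045 m) or (x of stone_3 in the frame of tray between -0.044 and 0.044 m and y of stone_3 in the frame of tray between -0.138 and 0.138 m and z of stone_3 in the frame of tray below 0.045 m) or (x of stone_4 in the frame of tray between -0.044 and 0.044 m and y of stone_4 in the frame of tray between -0.138 and 0.138 m and z of stone_4 in the frame of tray below 0.045 m) or (x of stone_5 in the frame of tray between -0.044 and 0.044 m and y of stone_5 in the frame of tray between -0.138 and 0.138 m and z of stone_5 in the frame of tray below 0.045 m) or (x of stone_6 in the frame of tray between -0.044 and 0.044 m and y of stone_6 in the frame of tray between -0.138 and 0.138 m and z of stone_6 in the frame of tray below 0.045 m) or (x of stone_7 in the frame of tray between -0.044 and 0.044 m and y of stone_7 in the frame of tray between -0.138 and 0.138 m and z of stone_7 in the frame of tray below 0.045 m) or (x of stone_8 in the frame of tray between -0.044 and 0.044 m and y of stone_8 in the frame of tray between -0.138 and 0.138 m and z of stone_8 in the frame of tray below 0.045 m) or (x of stone_9 in the frame of tray between -0.044 and 0.044 m and y of stone_9 in the frame of tray between -0.138 and 0.138 m and z of stone_9 in the frame of tray below 0.045 m))), for 0.05 s.
3. with the shaker still in the hand, off the mat, stones lie in all three bays (height (world z) of shaker above 0.03 m and ((y of stone_1 in the frame of tray above 0.046 m and z of stone_1 in the frame of tray below 0.045 m) or (y of stone_2 in the frame of tray above 0.046 m and z of stone_2 in the frame of tray below 0.045 m) or (y of stone_3 in the frame of tray above 0.046 m and z of stone_3 in the frame of tray below 0.045 m) or (y of stone_4 in the frame of tray above 0.046 m and z of stone_4 in the frame of tray below 0.045 m) or (y of stone_5 in the frame of tray above 0.046 m and z of stone_5 in the frame of tray below 0.045 m) or (y of stone_6 in the frame of tray above 0.046 m and z of stone_6 in the frame of tray below 0.045 m) or (y of stone_7 in the frame of tray above 0.046 m and z of stone_7 in the frame of tray below 0.045 m) or (y of stone_8 in the frame of tray above 0.046 m and z of stone_8 in the frame of tray below 0.045 m) or (y of stone_9 in the frame of tray above 0.046 m and z of stone_9 in the frame of tray below 0.045 m)) and ((y of stone_1 in the frame of tray between -0.046 and 0.046 m and z of stone_1 in the frame of tray below 0.045 m) or (y of stone_2 in the frame of tray between -0.046 and 0.046 m and z of stone_2 in the frame of tray below 0.045 m) or (y of stone_3 in the frame of tray between -0.046 and 0.046 m and z of stone_3 in the frame of tray below 0.045 m) or (y of stone_4 in the frame of tray between -0.046 and 0.046 m and z of stone_4 in the frame of tray below 0.045 m) or (y of stone_5 in the frame of tray between -0.046 and 0.046 m and z of stone_5 in the frame of tray below 0.045 m) or (y of stone_6 in the frame of tray between -0.046 and 0.046 m and z of stone_6 in the frame of tray below 0.045 m) or (y of stone_7 in the frame of tray between -0.046 and 0.046 m and z of stone_7 in the frame of tray below 0.045 m) or (y of stone_8 in the frame of tray between -0.046 and 0.046 m and z of stone_8 in the frame of tray below 0.045 m) or (y of stone_9 in the frame of tray between -0.046 and 0.046 m and z of stone_9 in the frame of tray below 0.045 m)) and ((y of stone_1 in the frame of tray below -0.046 m and z of stone_1 in the frame of tray below 0.045 m) or (y of stone_2 in the frame of tray below -0.046 m and z of stone_2 in the frame of tray below 0.045 m) or (y of stone_3 in the frame of tray below -0.046 m and z of stone_3 in the frame of tray below 0.045 m) or (y of stone_4 in the frame of tray below -0.046 m and z of stone_4 in the frame of tray below 0.045 m) or (y of stone_5 in the frame of tray below -0.046 m and z of stone_5 in the frame of tray below 0.045 m) or (y of stone_6 in the frame of tray below -0.046 m and z of stone_6 in the frame of tray below 0.045 m) or (y of stone_7 in the frame of tray below -0.046 m and z of stone_7 in the frame of tray below 0.045 m) or (y of stone_8 in the frame of tray below -0.046 m and z of stone_8 in the frame of tray below 0.045 m) or (y of stone_9 in the frame of tray below -0.046 m and z of stone_9 in the frame of tray below 0.045 m))), for 0.1 s.
At the end, for the whole second after the job is handed in: Each bracket present flat in a nest (4 mm sideways, 3 mm height, 0.09 rad square, tilt 0.05 rad); all nine stones inside the tray, at least two in each bay; shaker upright, released on the mat, centre within 40 mm of the mat's; all at rest (all of step 1 and x of stone_1 in the frame of tray between -0.044 and 0.044 m and y of stone_1 in the frame of tray between -0.138 and 0.138 m and z of each of stone_1, stone_2, stone_3, stone_4, stone_5, stone_6, stone_7, stone_8, stone_9 in the frame of tray below 0.045 m and x of stone_2 in the frame of tray between -0.044 and 0.044 m and y of stone_2 in the frame of tray between -0.138 and 0.138 m and x of stone_3 in the frame of tray between -0.044 and 0.044 m and y of stone_3 in the frame of tray between -0.138 and 0.138 m and x of stone_4 in the frame of tray between -0.044 and 0.044 m and y of stone_4 in the frame of tray between -0.138 and 0.138 m and x of stone_5 in the frame of tray between -0.044 and 0.044 m and y of stone_5 in the frame of tray between -0.138 and 0.138 m and x of stone_6 in the frame of tray between -0.044 and 0.044 m and y of stone_6 in the frame of tray between -0.138 and 0.138 m and x of stone_7 in the frame of tray between -0.044 and 0.044 m and y of stone_7 in the frame of tray between -0.138 and 0.138 m and x of stone_8 in the frame of tray between -0.044 and 0.044 m and y of stone_8 in the frame of tray between -0.138 and 0.138 m and x of stone_9 in the frame of tray between -0.044 and 0.044 m and y of stone_9 in the frame of tray between -0.138 and 0.138 m and ((y of each of stone_1, stone_2 in the frame of tray above 0.046 m or y of each of stone_1, stone_3 in the frame of tray above 0.046 m or y of each of stone_1, stone_4 in the frame of tray above 0.046 m or y of each of stone_1, stone_5 in the frame of tray above 0.046 m or y of each of stone_1, stone_6 in the frame of tray above 0.046 m or y of each of stone_1, stone_7 in the frame of tray above 0.046 m or y of each of stone_1, stone_8 in the frame of tray above 0.046 m or y of each of stone_1, stone_9 in the frame of tray above 0.046 m or y of each of stone_2, stone_3 in the frame of tray above 0.046 m or y of each of stone_2, stone_4 in the frame of tray above 0.046 m or y of each of stone_2, stone_5 in the frame of tray above 0.046 m or y of each of stone_2, stone_6 in the frame of tray above 0.046 m or y of each of stone_2, stone_7 in the frame of tray above 0.046 m or y of each of stone_2, stone_8 in the frame of tray above 0.046 m or y of each of stone_2, stone_9 in the frame of tray above 0.046 m or y of each of stone_3, stone_4 in the frame of tray above 0.046 m or y of each of stone_3, stone_5 in the frame of tray above 0.046 m or y of each of stone_3, stone_6 in the frame of tray above 0.046 m) or (y of each of stone_3, stone_7 in the frame of tray above 0.046 m or y of each of stone_3, stone_8 in the frame of tray above 0.046 m or y of each of stone_3, stone_9 in the frame of tray above 0.046 m or y of each of stone_4, stone_5 in the frame of tray above 0.046 m or y of each of stone_4, stone_6 in the frame of tray above 0.046 m or y of each of stone_4, stone_7 in the frame of tray above 0.046 m or y of each of stone_4, stone_8 in the frame of tray above 0.046 m or y of each of stone_4, stone_9 in the frame of tray above 0.046 m or y of each of stone_5, stone_6 in the frame of tray above 0.046 m or y of each of stone_5, stone_7 in the frame of tray above 0.046 m or y of each of stone_5, stone_8 in the frame of tray above 0.046 m or y of each of stone_5, stone_9 in the frame of tray above 0.046 m or y of each of stone_6, stone_7 in the frame of tray above 0.046 m or y of each of stone_6, stone_8 in the frame of tray above 0.046 m or y of each of stone_6, stone_9 in the frame of tray above 0.046 m or y of each of stone_7, stone_8 in the frame of tray above 0.046 m or y of each of stone_7, stone_9 in the frame of tray above 0.046 m or y of each of stone_8, stone_9 in the frame of tray above 0.046 m)) and (((y of stone_1 in the frame of tray between -0.046 and 0.046 m and y of stone_2 in the frame of tray between -0.046 and 0.046 m) or (y of stone_1 in the frame of tray between -0.046 and 0.046 m and y of stone_3 in the frame of tray between -0.046 and 0.046 m) or (y of stone_1 in the frame of tray between -0.046 and 0.046 m and y of stone_4 in the frame of tray between -0.046 and 0.046 m) or (y of stone_1 in the frame of tray between -0.046 and 0.046 m and y of stone_5 in the frame of tray between -0.046 and 0.046 m) or (y of stone_1 in the frame of tray between -0.046 and 0.046 m and y of stone_6 in the frame of tray between -0.046 and 0.046 m) or (y of stone_1 in the frame of tray between -0.046 and 0.046 m and y of stone_7 in the frame of tray between -0.046 and 0.046 m) or (y of stone_1 in the frame of tray between -0.046 and 0.046 m and y of stone_8 in the frame of tray between -0.046 and 0.046 m) or (y of stone_1 in the frame of tray between -0.046 and 0.046 m and y of stone_9 in the frame of tray between -0.046 and 0.046 m) or (y of stone_2 in the frame of tray between -0.046 and 0.046 m and y of stone_3 in the frame of tray between -0.046 and 0.046 m) or (y of stone_2 in the frame of tray between -0.046 and 0.046 m and y of stone_4 in the frame of tray between -0.046 and 0.046 m) or (y of stone_2 in the frame of tray between -0.046 and 0.046 m and y of stone_5 in the frame of tray between -0.046 and 0.046 m) or (y of stone_2 in the frame of tray between -0.046 and 0.046 m and y of stone_6 in the frame of tray between -0.046 and 0.046 m) or (y of stone_2 in the frame of tray between -0.046 and 0.046 m and y of stone_7 in the frame of tray between -0.046 and 0.046 m) or (y of stone_2 in the frame of tray between -0.046 and 0.046 m and y of stone_8 in the frame of tray between -0.046 and 0.046 m) or (y of stone_2 in the frame of tray between -0.046 and 0.046 m and y of stone_9 in the frame of tray between -0.046 and 0.046 m) or (y of stone_3 in the frame of tray between -0.046 and 0.046 m and y of stone_4 in the frame of tray between -0.046 and 0.046 m) or (y of stone_3 in the frame of tray between -0.046 and 0.046 m and y of stone_5 in the frame of tray between -0.046 and 0.046 m) or (y of stone_3 in the frame of tray between -0.046 and 0.046 m and y of stone_6 in the frame of tray between -0.046 and 0.046 m)) or ((y of stone_3 in the frame of tray between -0.046 and 0.046 m and y of stone_7 in the frame of tray between -0.046 and 0.046 m) or (y of stone_3 in the frame of tray between -0.046 and 0.046 m and y of stone_8 in the frame of tray between -0.046 and 0.046 m) or (y of stone_3 in the frame of tray between -0.046 and 0.046 m and y of stone_9 in the frame of tray between -0.046 and 0.046 m) or (y of stone_4 in the frame of tray between -0.046 and 0.046 m and y of stone_5 in the frame of tray between -0.046 and 0.046 m) or (y of stone_4 in the frame of tray between -0.046 and 0.046 m and y of stone_6 in the frame of tray between -0.046 and 0.046 m) or (y of stone_4 in the frame of tray between -0.046 and 0.046 m and y of stone_7 in the frame of tray between -0.046 and 0.046 m) or (y of stone_4 in the frame of tray between -0.046 and 0.046 m and y of stone_8 in the frame of tray between -0.046 and 0.046 m) or (y of stone_4 in the frame of tray between -0.046 and 0.046 m and y of stone_9 in the frame of tray between -0.046 and 0.046 m) or (y of stone_5 in the frame of tray between -0.046 and 0.046 m and y of stone_6 in the frame of tray between -0.046 and 0.046 m) or (y of stone_5 in the frame of tray between -0.046 and 0.046 m and y of stone_7 in the frame of tray between -0.046 and 0.046 m) or (y of stone_5 in the frame of tray between -0.046 and 0.046 m and y of stone_8 in the frame of tray between -0.046 and 0.046 m) or (y of stone_5 in the frame of tray between -0.046 and 0.046 m and y of stone_9 in the frame of tray between -0.046 and 0.046 m) or (y of stone_6 in the frame of tray between -0.046 and 0.046 m and y of stone_7 in the frame of tray between -0.046 and 0.046 m) or (y of stone_6 in the frame of tray between -0.046 and 0.046 m and y of stone_8 in the frame of tray between -0.046 and 0.046 m) or (y of stone_6 in the frame of tray between -0.046 and 0.046 m and y of stone_9 in the frame of tray between -0.046 and 0.046 m) or (y of stone_7 in the frame of tray between -0.046 and 0.046 m and y of stone_8 in the frame of tray between -0.046 and 0.046 m) or (y of stone_7 in the frame of tray between -0.046 and 0.046 m and y of stone_9 in the frame of tray between -0.046 and 0.046 m) or (y of stone_8 in the frame of tray between -0.046 and 0.046 m and y of stone_9 in the frame of tray between -0.046 and 0.046 m))) and ((y of each of stone_1, stone_2 in the frame of tray below -0.046 m or y of each of stone_1, stone_3 in the frame of tray below -0.046 m or y of each of stone_1, stone_4 in the frame of tray below -0.046 m or y of each of stone_1, stone_5 in the frame of tray below -0.046 m or y of each of stone_1, stone_6 in the frame of tray below -0.046 m or y of each of stone_1, stone_7 in the frame of tray below -0.046 m or y of each of stone_1, stone_8 in the frame of tray below -0.046 m or y of each of stone_1, stone_9 in the frame of tray below -0.046 m or y of each of stone_2, stone_3 in the frame of tray below -0.046 m or y of each of stone_2, stone_4 in the frame of tray below -0.046 m or y of each of stone_2, stone_5 in the frame of tray below -0.046 m or y of each of stone_2, stone_6 in the frame of tray below -0.046 m or y of each of stone_2, stone_7 in the frame of tray below -0.046 m or y of each of stone_2, stone_8 in the frame of tray below -0.046 m or y of each of stone_2, stone_9 in the frame of tray below -0.046 m or y of each of stone_3, stone_4 in the frame of tray below -0.046 m or y of each of stone_3, stone_5 in the frame of tray below -0.046 m or y of each of stone_3, stone_6 in the frame of tray below -0.046 m) or (y of each of stone_3, stone_7 in the frame of tray below -0.046 m or y of each of stone_3, stone_8 in the frame of tray below -0.046 m or y of each of stone_3, stone_9 in the frame of tray below -0.046 m or y of each of stone_4, stone_5 in the frame of tray below -0.046 m or y of each of stone_4, stone_6 in the frame of tray below -0.046 m or y of each of stone_4, stone_7 in the frame of tray below -0.046 m or y of each of stone_4, stone_8 in the frame of tray below -0.046 m or y of each of stone_4, stone_9 in the frame of tray below -0.046 m or y of each of stone_5, stone_6 in the frame of tray below -0.046 m or y of each of stone_5, stone_7 in the frame of tray below -0.046 m or y of each of stone_5, stone_8 in the frame of tray below -0.046 m or y of each of stone_5, stone_9 in the frame of tray below -0.046 m or y of each of stone_6, stone_7 in the frame of tray below -0.046 m or y of each of stone_6, stone_8 in the frame of tray below -0.046 m or y of each of stone_6, stone_9 in the frame of tray below -0.046 m or y of each of stone_7, stone_8 in the frame of tray below -0.046 m or y of each of stone_7, stone_9 in the frame of tray below -0.046 m or y of each of stone_8, stone_9 in the frame of tray below -0.046 m)) and horizontal distance between shaker and mat below 0.04 m and angle between shaker's own z axis and vertical below 0.06 rad and height (world z) of shaker below 0.008 m and contact force between the fingers and shaker below 0.1 N and linear speed of each of stone_1, stone_2, stone_3, stone_4, stone_5, stone_6, stone_7, stone_8, stone_9, bracket_1, bracket_2, bracket_3, shaker below 0.03 m/s); the robot touches nothing.
It fails at once if the tape measure or the marker is pushed away (more than 30 mm) (distance of any of tape_measure, marker_1 from where it was at the start of the episode above 0.03 m).
Of bracket_1, bracket_2, bracket_3 only 2 to 3 are there at a start; the rules pass over those that are not, and their reading is None.
At some moment in a run one of bracket_1, bracket_2, bracket_3, shaker may be knocked a few centimetres aside while the robot is not near it.
It also fails if it takes over 210 s, if anything falls off the work surface, if the arm or the gripper's body presses on something with over 40 N, if the wrist force passes 120 N, or if a joint passes its speed limit or range.

## Working session

There is one attempt and no reset: what is moved stays moved. The work goes in short steps, Python scripts to look and compute and a tool call to move; the robot and the scene stay as the last step left them, time stands still between calls to the robot, and variables do not carry over. Pictures are saved under pics/ and viewed, at most 14 in all, crops included, and the job is handed in when it is done.

Besides the shell and the picture viewer there is one more tool, called as name([rows], argument=value, ...), one row to a line, values as JSON. step_arm: Moves the arm, as the interface text tells. Its arguments: {"type":"object","properties":{"increments":{"type":"array","items":{"type":"array"}},"fingers":{"type":"number"},"grip_force":{"type":"number"}},"required":["increments"]}

```bash
mkdir -p pics
cat > h.py <<'E'
import numpy as np, cv2
from plant import readout, cams, ctrl
from scipy.spatial.transform import Rotation as R
def snap(n,f):
    s=readout.get_state(); im=cams.read_camera(n); cv2.imwrite(f'pics/{f}.png',im[:,:,::-1]); 
    np.save(f'pics/{f}.npy',np.r_[s['eef_pos'],s['tcp_rot']]); return im
def cam(n,f=None):
    c=cams.get_calibration(n); K=np.array([[c['fx'],0,c['cx']],[0,c['fy'],c['cy']],[0,0,1.]]); d=np.array(c['distortion'],float)
    if n=='wrist':
        p=np.load(f'pics/{f}.npy'); T=np.eye(4); T[:3,:3]=R.from_quat(p[3:]).as_matrix(); T[:3,3]=p[:3]; T=T@np.array(c['T_tool_cam']); return K,d,T[:3,3],T[:3,:3]
    return K,d,np.array(c['eye']),np.array(c['rotation'])
def pix2w(n,px,z,f=None):
    K,d,e,Rm=cam(n,f); px=np.array(px,float).reshape(-1,1,2)
    u=cv2.undistortPoints(px,K,d).reshape(-1,2); r=np.c_[u[:,0],-u[:,1],-np.ones(len(u))]@Rm.T
    t=(np.broadcast_to(z,len(u))-e[2])/r[:,2]; return e+r*t[:,None]
def w2pix(n,P,f=None):
    K,d,e,Rm=cam(n,f); q=(np.array(P,float).reshape(-1,3)-e)@Rm; q=q*[1,-1,-1]
    return cv2.projectPoints(q,np.zeros(3),np.zeros(3),K,d)[0].reshape(-1,2)
E
python3 - <<'E'
from h import *
for n in('top','scene'):
    im=snap(n,n+'0'); print(cams.get_calibration(n))
    cv2.imwrite(f'pics/{n}0b.png',cv2.resize(im[:,:,::-1],(800,600),interpolation=cv2.INTER_CUBIC))
print(cams.get_calibration('wrist'),ctrl.hold_point_z,readout.get_state())
E
```

```text
{'fx': 373.1859132610017, 'fy': 373.1859132610017, 'cx': 250.26591110424837, 'cy': 195.08386266132297, 'distortion': array([-0.03382483,  0.        ,  0.        ,  0.        ,  0.        ]), 'eye': array([0.30539061, 0.01989742, 1.12515198]), 'rotation': array([ 0.04432264, -0.03431855, -0.70557444,  0.70641522])}
{'fx': 364.5443674403038, 'fy': 364.5443674403038, 'cx': 250.48915193880077, 'cy': 184.24113069995033, 'distortion': array([-0.03305994,  0.        ,  0.        ,  0.        ,  0.        ]), 'eye': array([0.04568664, 0.76658434, 0.53402094]), 'rotation': array([-0.12316337,  0.48745208,  0.84197789, -0.19568975])}
{'fx': 329.68289629168555, 'fy': 329.68289629168555, 'cx': 253.2100973584521, 'cy': 195.3455689904645, 'distortion': array([-0.09102271,  0.        ,  0.        ,  0.        ,  0.        ]), 'T_tool_cam': array([[-3.29840790e-04,  9.64500634e-01,  2.64080324e-01,
         6.51434853e-02],
       [ 9.99999569e-01,  5.47319442e-04, -7.49958568e-04,
         7.80213931e-04],
       [-8.67871810e-04,  2.64079963e-01, -9.64500399e-01,
        -1.42770260e-01],
       [ 0.00000000e+00,  0.00000000e+00,  0.00000000e+00,
         1.00000000e+00]])} 0.0187 {'time': 0.1, 'qpos': array([-1.41202689e+00,  2.87124450e-01,  1.57802850e+00,  4.23399659e-07,
        1.27859002e+00, -1.49998683e-01]), 'dq': array([-0.00093649, -0.00171168, -0.0022927 , -0.00082018, -0.00017014,
       -0.00162766]), 'joint_efforts': array([ 6.25141984e-04, -4.07295692e+01, -2.93700439e+01, -1.38478304e-04,
        3.43169588e-03, -4.68682629e-06]), 'eef_pos': array([ 0.20505732, -0.64247971,  0.23005504]), 'tcp_rot': array([ 9.88105870e-01,  1.53771367e-01, -4.51231560e-06, -1.07515166e-03]), 'contact_force': array([ 0.2921611 , -0.12655138, -0.33571813]), 'wrist_torque': array([-0.06005937,  0.01279622,  0.03310195]), 'finger_force': 0.0, 'opening': 0.9975998408568477}
```

View pics/top0b.png

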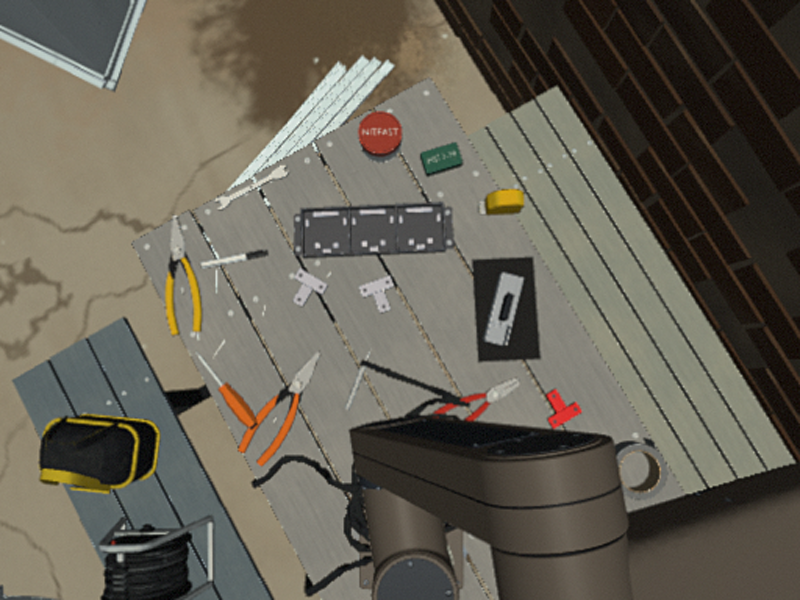

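View pics/scene0b.png

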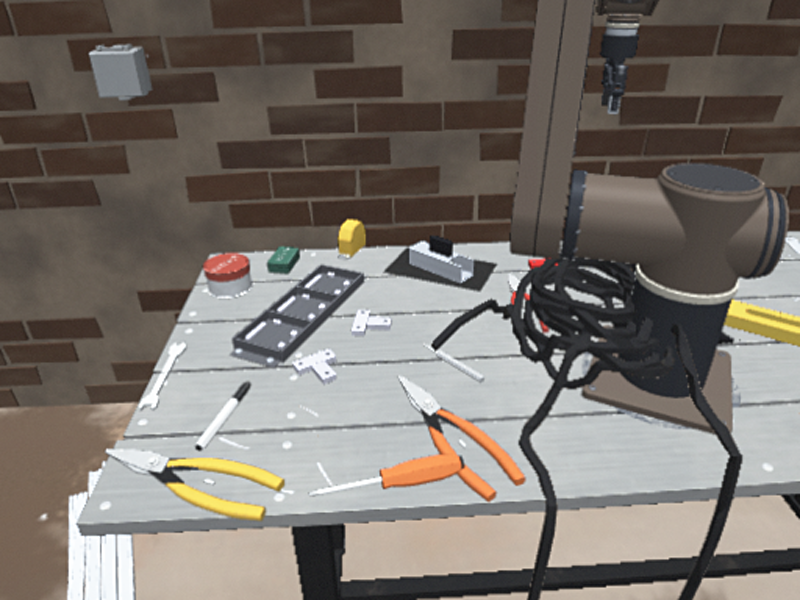

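The top view (800x600 scale) shows two grey T brackets at (308,287) and (377,291). The red T at (562,408) is the decoy. The tray is at (375,230), mat at (506,308) with the shaker on it at (503,310), tape measure at (505,202) and marker at (235,258). In the scene view the two grey Ts are at (372,320) and (318,365). Candidates for a bracket are the three Ts, and I choose the two grey ones.

```bash
sed -i "s/np.array(c\['rotation'\])/R.from_quat(c['rotation']).as_matrix()/" h.py
python3 - <<'E'
from h import *
s=0.64
P=lambda l,z:print(pix2w('top',(np.array(l)+.5)*s-.5,z).round(3).tolist())
P([[301,208],[446,205],[452,250],[304,256]],.022)
P([[308,287],[377,291]],.012)
P([[473,259],[532,258],[540,358],[480,360]],.003)
P([[506,308]],.06);P([[562,408]],.012);P([[400,580]],0.1)
im=cv2.imread('pics/top0.png')
cv2.imwrite('pics/crop1.png',cv2.resize(im[120:240,170:360],None,fx=4.2,fy=4.2,interpolation=cv2.INTER_CUBIC))
E
```

```text
[[0.619, 0.212, 0.022], [0.624, -0.07, 0.022], [0.535, -0.081, 0.022], [0.524, 0.204, 0.022]]
[[0.465, 0.197, 0.012], [0.457, 0.063, 0.012]]
[[0.521, -0.123, 0.003], [0.523, -0.239, 0.003], [0.329, -0.249, 0.003], [0.325, -0.134, 0.003]]
[[0.419, -0.175, 0.06]]
[[0.235, -0.286, 0.012]]
[[-0.048, 0.019, 0.1]]
```

View pics/crop1.png

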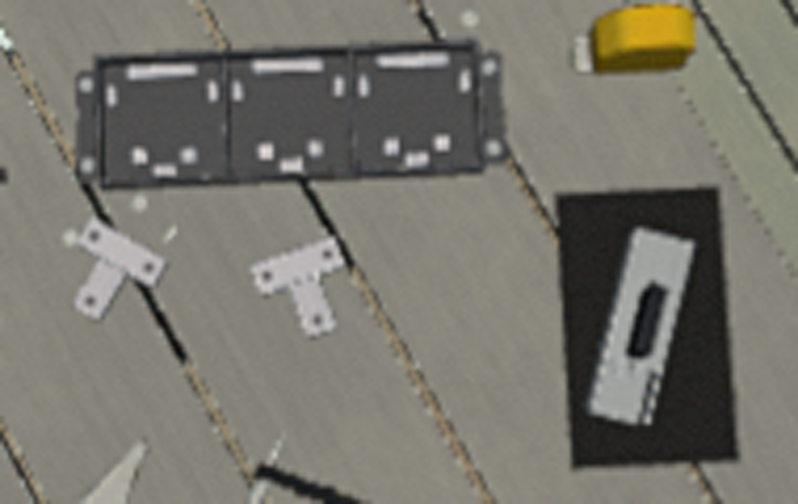

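The crop shows the tray with its long fence block towards image-up, so the tray's +x is about world +x. The two grey Ts are clear at (120,268) and (300,285). I can't yet tell which end of the shaker is the mouth, so I'll move the wrist camera over for a closer look.

step_arm([
  [[15,32,3],[0,0,-0.0155]],
  [[15,32,3],[0,0,-0.0155]],
  [[15,32,3],[0,0,-0.0155]],
  [[15,32,3],[0,0,-0.0155]],
  [[15,32,3],[0,0,-0.0155]],
  [[15,32,3],[0,0,-0.0155]],
  [[15,32,3],[0,0,-0.0155]],
  [[15,32,3],[0,0,-0.0155]],
], fingers=1)

```text
time: 0.77
eef_pos: [0.3254, -0.3851, 0.2549]
tcp_rot: [0.996, 0.092, -0.0, -0.0]
contact_force: [1.2, 0.1, 0.2]
opening: 1.001
finger_force: 0.0
```

step_arm([
  [[15,32,3],[0,0,-0.0155]],
  [[15,32,3],[0,0,-0.0155]],
  [[15,32,3],[0,0,-0.0155]],
  [[15,32,3],[0,0,-0.0155]],
  [[15,32,3],[0,0,-0.0155]],
  [[15,32,3],[0,0,-0.0155]],
  [[15,32,3],[0,0,-0.0155]],
  [[15,32,3],[0,0,-0.0155]],
])

```text
time: 1.43
eef_pos: [0.4453, -0.1292, 0.2791]
tcp_rot: [1.0, 0.03, -0.0, -0.0]
contact_force: [0.7, 0.5, 0.8]
opening: 1.001
finger_force: 0.0
```

step_arm([
  [[12,32,0],[0,0,-0.0155]],
  [[12,32,0],[0,0,-0.0155]],
  [[12,32,0],[0,0,-0.0155]],
  [[12,32,0],[0,0,-0.0155]],
  [[0,0,0],[0,0,0]],
  [[0,0,0],[0,0,0]],
])

```text
time: 1.93
eef_pos: [0.4931, -0.0015, 0.2787]
tcp_rot: [1.0, 0.001, -0.001, 0.0]
contact_force: [-0.3, 0.2, 0.4]
opening: 0.994
finger_force: 0.0
```

Run:
```python
from h import *
im=snap('wrist','w1'); print(np.load('pics/w1.npy').round(4))
cv2.imwrite('pics/w1b.png',cv2.resize(im[:,:,::-1],(800,600),interpolation=cv2.INTER_CUBIC))
snap('top','top1')
```

```text
[ 4.931e-01 -1.500e-03  2.787e-01  1.000e+00  1.300e-03 -6.000e-04
  0.000e+00]
```

View pics/w1b.png

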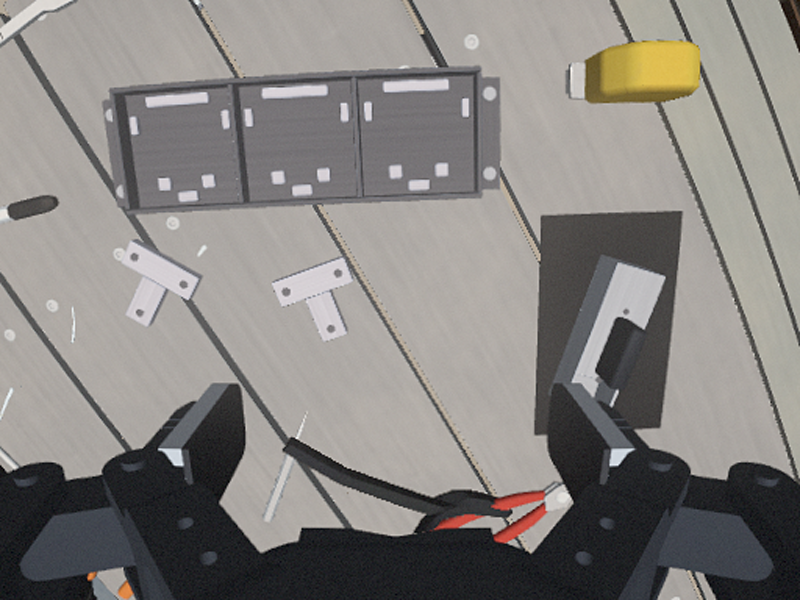

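The wrist view (800 scale) shows exactly two grey brackets, at (160,280) and (315,295), and the tray at (300,140). The shaker is at (620,330) with its closed end up at (635,265) and its open mouth at the lower end, around (595,400). Next I'll enlarge to read corners.

Run:
```python
from h import *
im=cv2.imread('pics/w1.png')
a=cv2.resize(im[36:140,60:326],None,fx=3,fy=3,interpolation=cv2.INTER_CUBIC)
b=cv2.resize(im[146:224,66:234],None,fx=4.75,fy=4.75,interpolation=cv2.INTER_CUBIC)[:, :798]
a=cv2.copyMakeBorder(a,0,0,0,0,0)
w=np.zeros((a.shape[0]+b.shape[0]-90,800,3),np.uint8)
w=np.zeros((600,800,3),np.uint8); 
a2=a[:312]; w[:a2.shape[0],:a2.shape[1]]=a2
b2=cv2.resize(im[150:222,70:232],None,fx=4,fy=4,interpolation=cv2.INTER_CUBIC); w[312:312+b2.shape[0],:b2.shape[1]]=b2
cv2.imwrite('pics/c2.png',w)
cv2.imwrite('pics/c3.png',cv2.resize(im[130:284,335:445],None,fx=3.9,fy=3.9,interpolation=cv2.INTER_CUBIC))
```

```text
(no output)
```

View pics/c2.png

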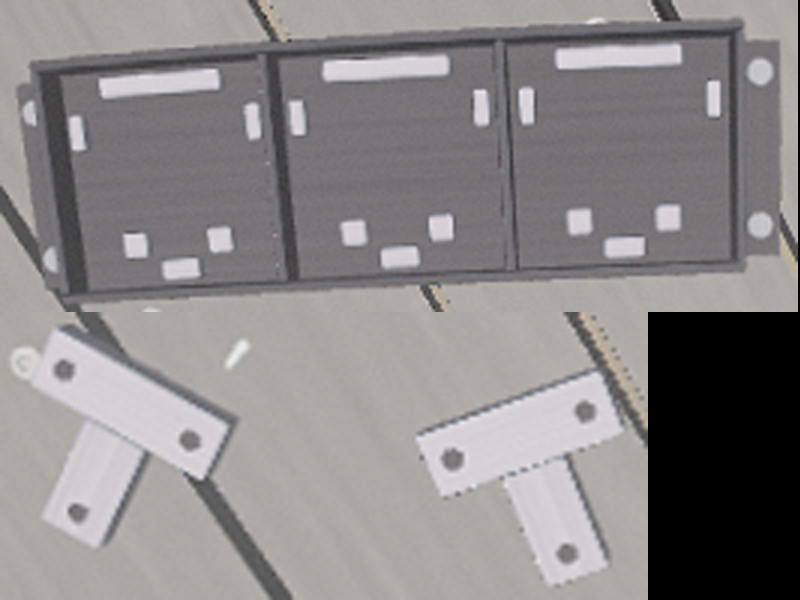

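View pics/c3.png

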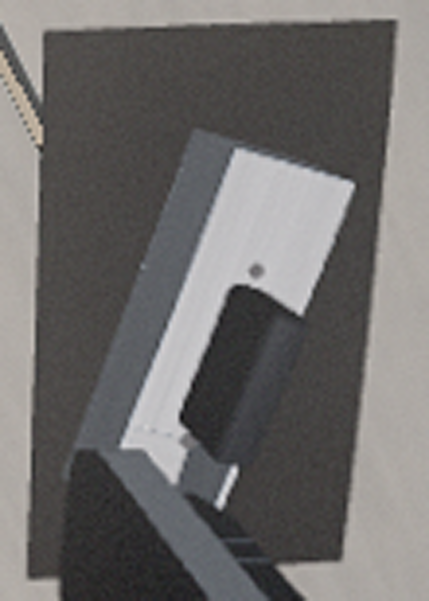

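```bash
cat >> h.py <<'E'
from scipy.optimize import least_squares
def fit(n,f,model,px,p0):
    model=np.array(model,float)
    def pr(p):
        M=R.from_euler('z',p[2]).as_matrix(); return model@M.T+[p[0],p[1],0]
    r=least_squares(lambda p:(w2pix(n,pr(p),f)-px).ravel(),p0); return r.x, np.abs(r.fun).reshape(-1,2).max(1).round(2)
BR=[[31,32,12],[31,-32,12],[9,-32,12],[9,32,12],[-31,11,12],[-31,-11,12],[9,11,12],[9,-11,12]]
BR=np.array(BR)/1e3
E
python3 - <<'E'
from h import *
def cv(l,s,ox,oy): return (np.array(l,float)+.5)/s-.5+[ox,oy]
t=cv([[32,65],[741,21],[744,268],[70,301]],3,60,36)
T=np.array([[48,140,22],[48,-140,22],[-48,-140,22],[-48,140,22]])/1e3
print('tray',fit('wrist','w1',T,t,[.57,.06,0]))
fb=cv([[159,83],[386,68],[619,56]],3,60,36); print('far bars',pix2w('wrist',fb,.011,'w1').round(4).tolist())
fb=cv([[181,268],[400,258],[625,247]],3,60,36); print('near bars',pix2w('wrist',fb,.011,'w1').round(4).tolist())
A=cv([[60,331],[232,422],[208,480],[32,385],[42,517],[97,547],[88,420],[143,455]],4,70,150-78)
B=cv([[416,437],[597,375],[623,430],[443,496],[549,585],[607,563],[505,477],[566,457]],4,70,150-78)
B[4:6]=B[[4,5]]
print('A',fit('wrist','w1',BR,A,[.46,.19,-.5]));print('B',fit('wrist','w1',BR,B,[.46,.06,.3]))
m=cv([[45,32],[396,20],[341,560],[28,577]],3.9,335,130)
M=np.array([[100,60,3],[100,-60,3],[-100,-60,3],[-100,60,3]])/1e3
print('mat',fit('wrist','w1',M,m,[.42,-.18,0]))
s=cv([[236,150],[355,184],[120,447],[196,130]],3.9,335,130)
p=pix2w('wrist',s,[.039,.039,.039,.003],'w1');print(p.round(4)); d=p[0]-p[2];y=np.arctan2(d[1],d[0]);print(y,np.linalg.norm(p[0]-p[1]),np.linalg.norm(d))
print('shaker',(p[0]+p[1])[:2]/2-.065*np.array([np.cos(y),np.sin(y)]))
E
```

```text
tray (array([0.57643088, 0.07206409, 0.04525687]), array([1.32, 1.81, 1.56, 2.37]))
far bars [[0.6096, 0.1656, 0.011], [0.6134, 0.0737, 0.011], [0.6175, -0.0178, 0.011]]
near bars [[0.5362, 0.1625, 0.011], [0.5393, 0.0708, 0.011], [0.5437, -0.021, 0.011]]
A (array([ 0.45854883,  0.20157522, -0.53689493]), array([1.19, 1.  , 0.85, 0.32, 0.4 , 1.05, 0.74, 1.13]))
B (array([0.44726242, 0.05838491, 0.35133703]), array([0.35, 1.72, 0.65, 0.67, 0.67, 0.78, 0.95, 0.66]))
mat (array([ 0.42317067, -0.18522645,  0.04759669]), array([0.49, 0.41, 0.29, 0.82]))
[[ 0.4878 -0.1731  0.039 ]
 [ 0.4774 -0.213   0.039 ]
 [ 0.3894 -0.146   0.039 ]
 [ 0.4878 -0.1746  0.003 ]]
-0.2692486277774597 0.04121103027143529 0.10207857713538002
shaker [ 0.419932  -0.1757568]
```

step_arm([
  [[-5,26,-16],[0,0,-0.0675]],
  [[-5,26,-16],[0,0,-0.0675]],
  [[-5,26,-16],[0,0,-0.0675]],
  [[-5,26,-16],[0,0,-0.0675]],
  [[-5,26,-16],[0,0,-0.0675]],
  [[-5,26,-16],[0,0,-0.0675]],
  [[-5,26,-16],[0,0,-0.0675]],
  [[-5,24,-16],[0,0,-0.0675]],
], fingers=0.2)

```text
time: 2.7
eef_pos: [0.4531, 0.2027, 0.1507]
tcp_rot: [0.963, -0.27, 0.0, -0.0]
contact_force: [-0.1, -0.2, 0.1]
opening: 0.601
finger_force: 0.0
```

step_arm([
  [[0,0,0],[0,0,0]],
  [[0,0,0],[0,0,0]],
  [[0,0,0],[0,0,0]],
])

```text
time: 2.95
eef_pos: [0.4539, 0.2018, 0.1518]
tcp_rot: [0.964, -0.268, 0.0, 0.0]
contact_force: [0.8, 0.4, -0.1]
opening: 0.601
finger_force: 0.0
```

Run:
```python
from h import *
im=snap('wrist','w2'); print(np.load('pics/w2.npy').round(4))
M=R.from_euler('z',-.537).as_matrix()
q=w2pix('wrist',BR@M.T+[.4585,.2016,0],'w2'); print(q.round(1).tolist())
cv2.imwrite('pics/w2b.png',cv2.resize(im[:,:,::-1],(800,600),interpolation=cv2.INTER_CUBIC))
```

```text
[ 4.539e-01  2.018e-01  1.518e-01  9.635e-01 -2.676e-01  5.000e-04
  1.000e-04]
[[210.8, 143.9], [285.7, 143.5], [285.2, 168.8], [211.7, 169.2], [236.6, 212.8], [261.0, 212.6], [235.8, 169.0], [261.1, 168.9]]
```

View pics/w2b.png

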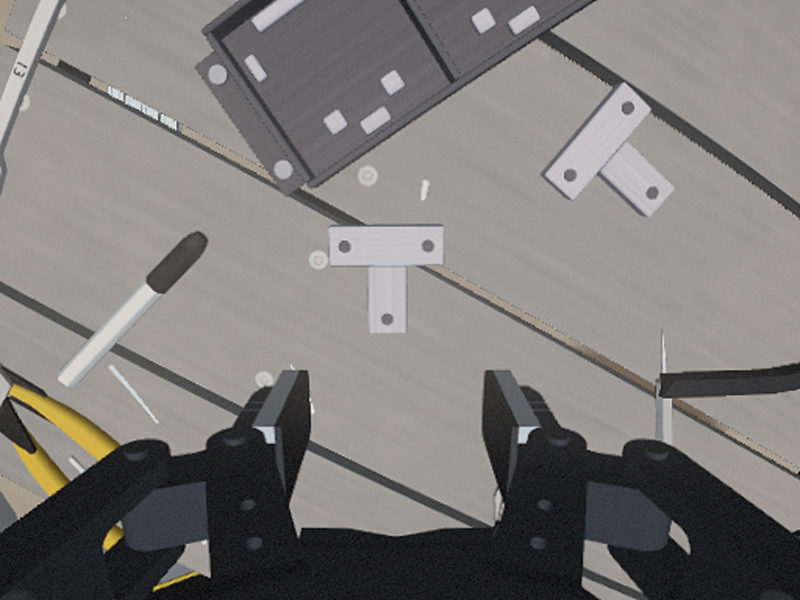

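The bracket is unmoved and square to the gripper, with its crossbar at (330-443, 226-265) and the stem down to (370-407, 333). Refitting.

Run:
```python
from h import *
A=(np.array([[330,226],[443,226],[443,265.5],[329.5,265.5],[369.5,333],[407,332.5],[369,266],[407,265.5]])+.5)*.64-.5
p,r=fit('wrist','w2',BR,A,[.46,.19,-.5]); print(p,r)
g=p[:2]-.006*np.array([np.cos(p[2]),np.sin(p[2])]); s=np.load('pics/w2.npy')
print('go',(g-s[:2])*1e3, 'yaw',p[2]-2*np.arctan2(s[4],s[3]))
B=(np.array([[623,83],[651,103],[571,199],[543,174],[674,187],[650,216],[622.5,141.5],[601,159]])+.5)*.64-.5
BB=BR[[1,1,3,3,5,4,7,6]].copy(); BB=np.array([BR[0],BR[1],BR[2],BR[3],BR[4],BR[5]])
# crossbar far edge TL=(543,174) TR=(623,83)
B=(np.array([[543,174],[623,83],[651,103],[571,199],[648,216],[674,187]])+.5)*.64-.5
print('B',fit('wrist','w2',BB,B,[.447,.058,.35]))
```

```text
[ 0.45837122  0.20252495 -0.53626336] [1.07 1.43 0.99 0.2  0.45 0.63 1.02 0.18]
go [-0.66758676  3.81786573] yaw 0.005640645860353843
B (array([0.44798927, 0.05941338, 0.35199573]), array([0.38, 2.69, 2.56, 0.5 , 0.53, 0.54]))
```

step_arm([
  [[-0.7,3.8,-20],[0,0,0.005]],
  [[0,0,-20],[0,0,0]],
  [[0,0,-20],[0,0,0]],
  [[0,0,-20],[0,0,0]],
  [[0,0,-20],[0,0,0]],
  [[0,0,-20],[0,0,0]],
  [[0,0,-15],[0,0,0]],
  [[0,0,0],[0,0,0]],
])

```text
time: 3.67
eef_pos: [0.4513, 0.205, 0.0143]
tcp_rot: [0.964, -0.266, -0.002, 0.001]
contact_force: [-1.4, -0.9, -0.4]
opening: 0.599
finger_force: 0.0
```

step_arm([
  [[0,0,-5],[0,0,0]],
  [[0,0,-5],[0,0,0]],
  [[0,0,-2],[0,0,0]],
  [[0,0,0],[0,0,0]],
])

```text
time: 4.0
eef_pos: [0.453, 0.2066, 0.0048]
tcp_rot: [0.964, -0.265, 0.0, -0.0]
contact_force: [-0.3, 0.4, 0.5]
opening: 0.604
finger_force: 0.0
```

step_arm([
  [[0,0,0],[0,0,0]],
  [[0,0,0],[0,0,0]],
  [[0,0,0],[0,0,0]],
  [[0,0,0],[0,0,0]],
  [[0,0,0],[0,0,0]],
  [[0,0,0],[0,0,0]],
], fingers=-1, grip_force=40)

```text
time: 4.5
eef_pos: [0.4532, 0.207, 0.0051]
tcp_rot: [0.964, -0.265, 0.001, -0.0]
contact_force: [-0.8, -0.1, 4.9]
opening: 0.239
finger_force: 39.9
```

step_arm([
  [[0,0,15],[0,0,0]],
  [[0,0,30],[0,0,0]],
  [[0,0,30],[0,0,0]],
  [[0,0,10],[0,0,0]],
  [[0,0,0],[0,0,0]],
])

```text
time: 4.92
eef_pos: [0.4545, 0.2073, 0.092]
tcp_rot: [0.964, -0.265, 0.003, -0.001]
contact_force: [0.3, 0.2, -0.1]
opening: 0.241
finger_force: 39.3
```

step_arm([
  [[14,-5.4,0],[0,0,0.0725]],
  [[14,-5.4,0],[0,0,0.0725]],
  [[14,-5.4,0],[0,0,0.0725]],
  [[14,-5.4,0],[0,0,0.0725]],
  [[14,-5.4,0],[0,0,0.0725]],
  [[14,-5.4,0],[0,0,0.0725]],
  [[14,-5.4,0],[0,0,0.0725]],
  [[14,-5.4,0],[0,0,0.0725]],
])

```text
time: 5.58
eef_pos: [0.5633, 0.163, 0.0861]
tcp_rot: [1.0, 0.024, -0.002, 0.0]
contact_force: [0.7, -0.7, -1.2]
opening: 0.241
finger_force: 39.2
```

step_arm([
  [[0,0,0],[0,0,0]],
  [[0,0,0],[0,0,0]],
  [[0,0,0],[0,0,0]],
])

```text
time: 5.83
eef_pos: [0.5627, 0.1636, 0.0874]
tcp_rot: [1.0, 0.021, -0.002, 0.0]
contact_force: [-0.7, -0.6, -0.9]
opening: 0.244
finger_force: 39.3
```

Run:
```python
from h import *
im=snap('wrist','w3'); print(np.load('pics/w3.npy').round(4))
cv2.imwrite('pics/w3b.png',cv2.resize(im[40:300,80:426,::-1],None,fx=2.3,fy=2.3,interpolation=cv2.INTER_CUBIC))
```

```text
[ 5.627e-01  1.636e-01  8.740e-02  9.998e-01  2.110e-02 -1.900e-03
  1.000e-04]
```

View pics/w3b.png

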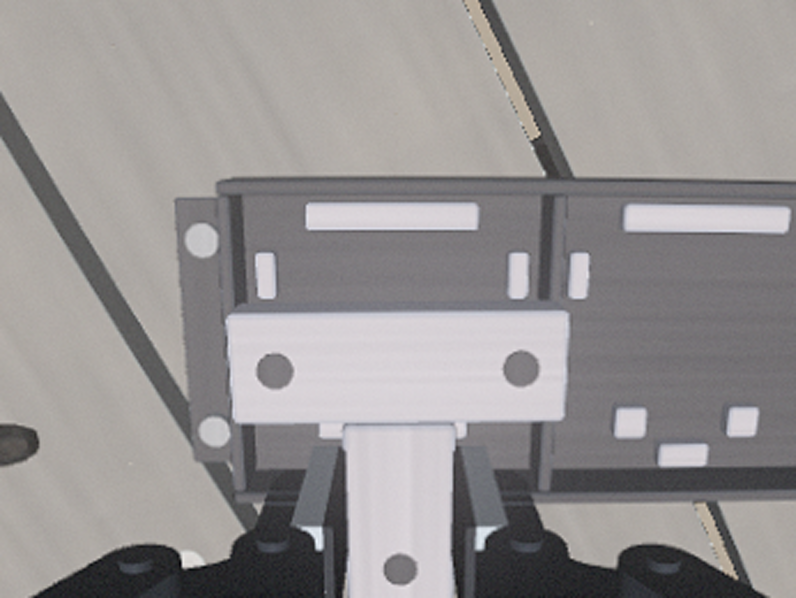

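Run:
```python
from h import *
c=lambda l:(np.array(l,float)+.5)/2.3-.5+[80,40]
s=np.load('pics/w3.npy'); zb=s[2]-.0051
m=BR[[0,1,2,3,6,7]]+[0,0,zb]
p,r=fit('wrist','w3',m,c([[228,313],[569,311],[565,419],[233,422],[344,424],[455,424]]),[.57,.164,.04]); print('brk',p,r)
q=c([[228,313],[569,311],[565,419],[233,422]]);w=pix2w('wrist',q,zb+.012,'w3');print(w.round(4).tolist())
f=pix2w('wrist',c([[275,276],[509,275],[392,230]]),.011,'w3');print('fence L,R,far',f.round(4).tolist())
f=pix2w('wrist',c([[306,229.5],[478,229.5]]),.011,'w3');print(f.round(4).tolist())
t=pix2w('wrist',c([[217,188],[237,500],[546,180],[542,499],[570,181]]),.022,'w3');print('rim',t.round(4).tolist())
```

```text
brk [0.56909123 0.16252866 0.04882061] [1.75 1.72 1.33 1.02 1.09 0.88]
[[0.5983, 0.1953, 0.0943], [0.6012, 0.1328, 0.0943], [0.5802, 0.1314, 0.0943], [0.577, 0.1947, 0.0943]]
fence L,R,far [[0.5912, 0.1997, 0.011], [0.5943, 0.1315, 0.011], [0.6059, 0.1661, 0.011]]
[[0.6051, 0.1908, 0.011], [0.6071, 0.1414, 0.011]]
rim [[0.6166, 0.2138, 0.022], [0.5244, 0.2097, 0.022], [0.6223, 0.1252, 0.022], [0.5286, 0.1176, 0.022], [0.6224, 0.1186, 0.022]]
```

The held bracket's crossbar spans (228-569, 311-422). The nest fences are at u=275 and u=509, and the far bar's edge is at v=230. I'll correct and lower to just above the rim, then look again.

step_arm([
  [[4,1.5,-10],[0,0,0]],
  [[0,0,-20],[0,0,0]],
  [[0,0,-19],[0,0,0]],
  [[0,0,0],[0,0,0]],
  [[0,0,0],[0,0,0]],
  [[0,0,0],[0,0,0]],
])

```text
time: 6.38
eef_pos: [0.5687, 0.1653, 0.0408]
tcp_rot: [1.0, 0.022, 0.0, -0.0]
contact_force: [0.1, -0.8, -0.8]
opening: 0.238
finger_force: 39.2
```

Run:
```python
from h import *
im=snap('wrist','w4'); print(np.load('pics/w4.npy').round(4))
cv2.imwrite('pics/w4b.png',cv2.resize(im[90:290,110:390,::-1],None,fx=2.8,fy=2.8,interpolation=cv2.INTER_CUBIC))
```

```text
[ 5.687e-01  1.653e-01  4.080e-02  9.998e-01  2.200e-02  3.000e-04
 -0.000e+00]
```

View pics/w4b.png

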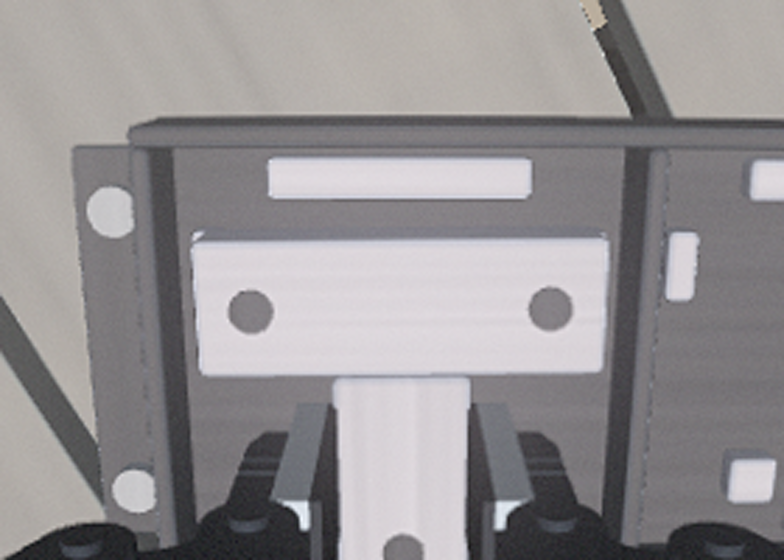

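Run:
```python
from h import *
c=lambda l:(np.array(l,float)+.5)/2.8-.5+[110,90]
s=np.load('pics/w4.npy'); zb=s[2]-.0051
w=pix2w('wrist',c([[192,240],[608,237],[602,372],[201,374]]),zb+.012,'w4');print(w.round(4).tolist())
print('brk',fit('wrist','w4',BR[:4]+[0,0,zb],c([[192,240],[608,237],[602,372],[201,374]]),[.57,.164,.04]))
f=pix2w('wrist',c([[268,198.5],[531,198.5],[399.5,198.5]]),.011,'w4');print('bar',f.round(4).tolist())
y=np.arctan2(f[1,0]-f[0,0],f[0,1]-f[1,1]);print(y,'nest',f[2,:2]-.033*np.array([np.cos(.045),np.sin(.045)]))
# rim inner edges
print(pix2w('wrist',c([[149,152],[630,150],[655,152]]),.022,'w4').round(4).tolist())
```

```text
[[0.6043, 0.1973, 0.0477], [0.6075, 0.1347, 0.0477], [0.5859, 0.1334, 0.0477], [0.5829, 0.1963, 0.0477]]
brk (array([0.5751116 , 0.16441085, 0.05021653]), array([1.41, 1.59, 1.05, 1.24]))
bar [[0.6049, 0.1909, 0.011], [0.6071, 0.1413, 0.011], [0.6059, 0.1661, 0.011]]
0.043380044742437576 nest [0.57297399 0.16463833]
[[0.6142, 0.2105, 0.022], [0.6182, 0.1262, 0.022], [0.618, 0.1217, 0.022]]
```

step_arm([
  [[-2.1,0.2,-4],[0,0,-0.004]],
  [[0,0,-8],[0,0,0]],
  [[0,0,-8],[0,0,0]],
  [[0,0,-6],[0,0,0]],
  [[0,0,-5],[0,0,0]],
  [[0,0,0],[0,0,0]],
  [[0,0,0],[0,0,0]],
])

```text
time: 7.02
eef_pos: [0.5665, 0.1652, 0.0092]
tcp_rot: [1.0, 0.02, -0.0, 0.0]
contact_force: [-0.9, -0.5, 1.3]
opening: 0.237
finger_force: 39.5
```

step_arm([
  [[0,0,-0.5],[0,0,0]],
  [[0,0,0],[0,0,0]],
])

```text
time: 7.18
eef_pos: [0.5665, 0.1653, 0.0092]
tcp_rot: [1.0, 0.02, -0.0, 0.0]
contact_force: [-1.5, -0.2, 3.4]
opening: 0.243
finger_force: 39.8
```

step_arm([
  [[0,0,0],[0,0,0]],
  [[0,0,0],[0,0,0]],
  [[0,0,0],[0,0,0]],
  [[0,0,0],[0,0,0]],
], fingers=-0.2)

```text
time: 7.52
eef_pos: [0.5662, 0.1652, 0.0084]
tcp_rot: [1.0, 0.02, -0.0, -0.0]
contact_force: [-0.6, -0.3, 0.2]
opening: 0.397
finger_force: 0.0
```

step_arm([
  [[0,0,10],[0,0,0]],
  [[0,0,25],[0,0,0]],
  [[0,0,25],[0,0,0]],
  [[0,0,25],[0,0,0]],
  [[0,0,25],[0,0,0]],
  [[0,0,20],[0,0,0]],
])

```text
time: 8.02
eef_pos: [0.5671, 0.1654, 0.1419]
tcp_rot: [1.0, 0.02, 0.001, -0.0]
contact_force: [0.6, 0.6, -0.6]
opening: 0.397
finger_force: 0.0
```

step_arm([
  [[-15.6,-13.5,1],[0,0,0.039]],
  [[-15.6,-13.5,1],[0,0,0.039]],
  [[-15.6,-13.5,1],[0,0,0.039]],
  [[-15.6,-13.5,1],[0,0,0.039]],
  [[-15.6,-13.5,1],[0,0,0.039]],
  [[-15.6,-13.5,1],[0,0,0.039]],
  [[-15.6,-13.5,1],[0,0,0.039]],
  [[-15.6,-13.5,1],[0,0,0.039]],
], fingers=0.2)

```text
time: 8.68
eef_pos: [0.4408, 0.0567, 0.1475]
tcp_rot: [0.984, 0.176, 0.0, 0.0]
contact_force: [0.3, -0.4, 0.2]
opening: 0.599
finger_force: 0.0
```

step_arm([
  [[0,0,0],[0,0,0]],
  [[0,0,0],[0,0,0]],
  [[0,0,0],[0,0,0]],
])

```text
time: 8.93
eef_pos: [0.4422, 0.0573, 0.1476]
tcp_rot: [0.985, 0.175, 0.001, 0.0]
contact_force: [-0.6, 0.4, -0.5]
opening: 0.599
finger_force: 0.0
```

Run:
```python
from h import *
im=snap('wrist','w5'); print(np.load('pics/w5.npy').round(4))
cv2.imwrite('pics/w5b.png',cv2.resize(im[:,:,::-1],(800,600),interpolation=cv2.INTER_CUBIC))
```

```text
[4.422e-01 5.730e-02 1.476e-01 9.846e-01 1.746e-01 9.000e-04 1.000e-04]
```

View pics/w5b.png

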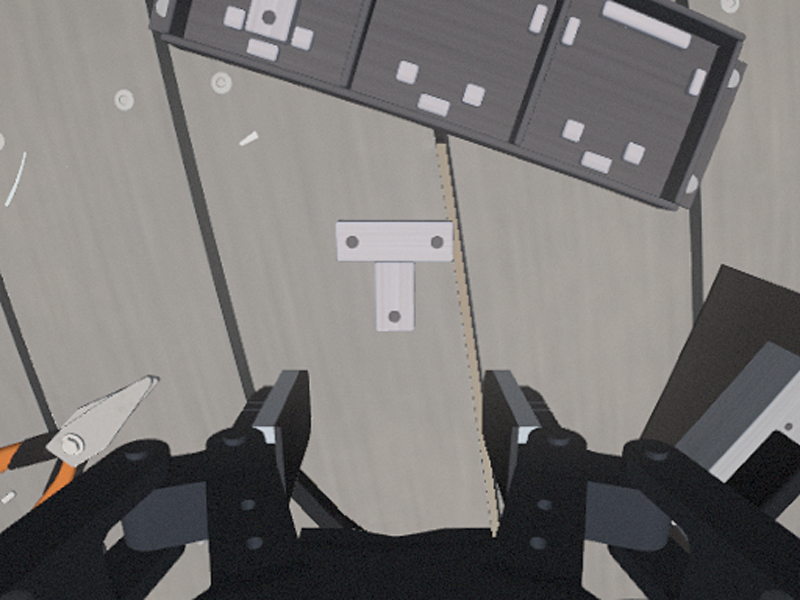

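Bracket A's stem sits between its fences at (270,15). Bracket B is square below the gripper, with its crossbar at (336-453, 221-261).

Run:
```python
from h import *
A=(np.array([[336,221],[453,221],[452,261],[337,261],[377,331],[414,331],[376,262],[414,262]])+.5)*.64-.5
p,r=fit('wrist','w5',BR,A,[.45,.06,.35]); print(p,r)
g=p[:2]-.006*np.array([np.cos(p[2]),np.sin(p[2])]); s=np.load('pics/w5.npy')
print('go',(g-s[:2])*1e3, 'yaw',p[2]-2*np.arctan2(s[4],s[3]))
```

```text
[0.44720446 0.05869002 0.35455432] [0.51 0.72 0.76 0.46 0.78 0.33 0.79 0.59]
go [-0.63542545 -0.7279906 ] yaw 0.0035206001355337913
```

step_arm([
  [[-0.6,-0.7,-20],[0,0,0.0035]],
  [[0,0,-20],[0,0,0]],
  [[0,0,-20],[0,0,0]],
  [[0,0,-20],[0,0,0]],
  [[0,0,-20],[0,0,0]],
  [[0,0,-20],[0,0,0]],
  [[0,0,-12],[0,0,0]],
  [[0,0,0],[0,0,0]],
])

```text
time: 9.65
eef_pos: [0.4391, 0.0572, 0.0121]
tcp_rot: [0.984, 0.177, -0.003, -0.001]
contact_force: [-0.3, -0.0, -0.4]
opening: 0.602
finger_force: 0.0
```

step_arm([
  [[0,0,-5],[0,0,0]],
  [[0,0,-5],[0,0,0]],
  [[0,0,0],[0,0,0]],
  [[0,0,0],[0,0,0]],
])

```text
time: 9.98
eef_pos: [0.4415, 0.0566, 0.0053]
tcp_rot: [0.984, 0.177, 0.0, 0.0]
contact_force: [0.1, -0.1, 1.3]
opening: 0.598
finger_force: 0.0
```

step_arm([
  [[0,0,0],[0,0,0]],
  [[0,0,0],[0,0,0]],
  [[0,0,0],[0,0,0]],
  [[0,0,0],[0,0,0]],
  [[0,0,0],[0,0,0]],
  [[0,0,0],[0,0,0]],
], fingers=-1)

```text
time: 10.48
eef_pos: [0.4417, 0.0565, 0.0056]
tcp_rot: [0.984, 0.177, 0.001, 0.0]
contact_force: [-1.4, 0.6, 5.5]
opening: 0.239
finger_force: 39.7
```

step_arm([
  [[0,0,15],[0,0,0]],
  [[0,0,30],[0,0,0]],
  [[0,0,25],[0,0,0]],
  [[0,0,0],[0,0,0]],
])

```text
time: 10.82
eef_pos: [0.4444, 0.0562, 0.0793]
tcp_rot: [0.984, 0.177, 0.004, 0.001]
contact_force: [1.1, -0.5, 0.9]
opening: 0.239
finger_force: 39.4
```

step_arm([
  [[16.1,2.1,0],[0,0,-0.039]],
  [[16.1,2.1,0],[0,0,-0.039]],
  [[16.1,2.1,0],[0,0,-0.039]],
  [[16.1,2.1,0],[0,0,-0.039]],
  [[16.1,2.1,0],[0,0,-0.039]],
  [[16.1,2.1,0],[0,0,-0.039]],
  [[16.1,2.1,0],[0,0,-0.039]],
  [[16.1,2.1,0],[0,0,-0.039]],
])

```text
time: 11.48
eef_pos: [0.5695, 0.0734, 0.073]
tcp_rot: [1.0, 0.021, -0.001, -0.0]
contact_force: [-0.3, -0.2, -0.3]
opening: 0.239
finger_force: 39.4
```

step_arm([
  [[0,0,-10],[0,0,0]],
  [[0,0,-20],[0,0,0]],
  [[0,0,-4],[0,0,0]],
  [[0,0,0],[0,0,0]],
  [[0,0,0],[0,0,0]],
  [[0,0,0],[0,0,0]],
])

```text
time: 11.98
eef_pos: [0.5696, 0.0733, 0.0411]
tcp_rot: [1.0, 0.022, 0.0, 0.0]
contact_force: [0.2, 0.1, -0.9]
opening: 0.24
finger_force: 39.4
```

Run:
```python
from h import *
im=snap('wrist','w6'); print(np.load('pics/w6.npy').round(4))
cv2.imwrite('pics/w6b.png',cv2.resize(im[90:290,110:390,::-1],None,fx=2.8,fy=2.8,interpolation=cv2.INTER_CUBIC))
```

```text
[5.696e-01 7.330e-02 4.110e-02 9.998e-01 2.180e-02 2.000e-04 0.000e+00]
```

View pics/w6b.png

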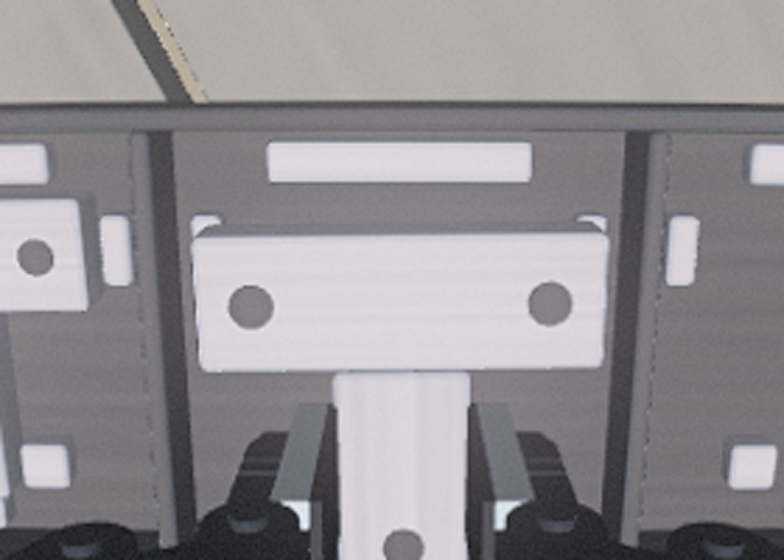

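Run:
```python
from h import *
c=lambda l:(np.array(l,float)+.5)/2.8-.5+[110,90]
s=np.load('pics/w6.npy'); zb=s[2]-.0055
p,r=fit('wrist','w6',BR[:4]+[0,0,zb],c([[193,238],[608,234],[603,367],[202,371]]),[.57,.07,.04]);print(p,r)
f=pix2w('wrist',c([[267,182],[532,181.5],[399.5,182]]),.011,'w6')
n=f[2,:2]-.033*np.array([np.cos(.045),np.sin(.045)]);print(np.arctan2(f[1,0]-f[0,0],f[0,1]-f[1,1]),n,(n-p[:2])*1e3)
print('A far edge',pix2w('wrist',c([[80,200]]),.016,'w6'), 'own bar near edge',pix2w('wrist',c([[47,184]]),.011,'w6'))
```

```text
[0.57646708 0.07219847 0.05359626] [1.44 1.62 0.92 1.1 ]
0.04489704064315754 [0.57697596 0.07270925] [0.50887559 0.51078025]
A far edge [[0.60500062 0.1333124  0.016     ]] own bar near edge [[0.60696848 0.14135808 0.011     ]]
```

step_arm([
  [[0.5,0.3,-4],[0,0,-0.004]],
  [[0,0,-8],[0,0,0]],
  [[0,0,-8],[0,0,0]],
  [[0,0,-6],[0,0,0]],
  [[0,0,-5],[0,0,0]],
  [[0,0,-0.5],[0,0,0]],
  [[0,0,0],[0,0,0]],
])

```text
time: 12.62
eef_pos: [0.5699, 0.0737, 0.0096]
tcp_rot: [1.0, 0.02, -0.001, -0.0]
contact_force: [-3.5, -0.0, 5.0]
opening: 0.24
finger_force: 40.0
```

step_arm([
  [[0,0,0],[0,0,0]],
  [[0,0,0],[0,0,0]],
  [[0,0,0],[0,0,0]],
  [[0,0,0],[0,0,0]],
], fingers=-0.2)

```text
time: 12.95
eef_pos: [0.5702, 0.0737, 0.009]
tcp_rot: [1.0, 0.02, -0.0, -0.0]
contact_force: [-0.4, 0.3, 0.0]
opening: 0.401
finger_force: 0.0
```

step_arm([
  [[0,0,10],[0,0,0]],
  [[-8,0,25],[0,0,0]],
  [[-8,0,25],[0,0,0]],
  [[-8,0,25],[0,0,0]],
  [[-8,0,25],[0,0,0]],
  [[-8,0,25],[0,0,0]],
  [[0,0,0],[0,0,0]],
  [[0,0,0],[0,0,0]],
])

```text
time: 13.62
eef_pos: [0.5314, 0.0737, 0.1469]
tcp_rot: [1.0, 0.02, 0.003, 0.0]
contact_force: [0.5, 0.7, -0.7]
opening: 0.403
finger_force: 0.0
```

Run:
```python
from h import *
im=snap('wrist','w7'); print(np.load('pics/w7.npy').round(4))
cv2.imwrite('pics/w7b.png',cv2.resize(im[:,:,::-1],(800,600),interpolation=cv2.INTER_CUBIC))
for n in(.1646,.0727):
  x=.573 if n>.1 else .577
  print(((w2pix('wrist',BR@R.from_euler('z',.045).as_matrix().T+[x,n,.004],'w7')+.5)/.64-.5).round(0).tolist())
```

```text
[5.314e-01 7.370e-02 1.469e-01 9.998e-01 1.970e-02 2.600e-03 2.000e-04]
[[161.0, 149.0], [282.0, 146.0], [284.0, 189.0], [165.0, 192.0], [210.0, 265.0], [250.0, 265.0], [203.0, 191.0], [244.0, 190.0]]
[[336.0, 145.0], [460.0, 145.0], [460.0, 188.0], [337.0, 189.0], [378.0, 264.0], [419.0, 264.0], [377.0, 188.0], [419.0, 188.0]]
```

View pics/w7b.png

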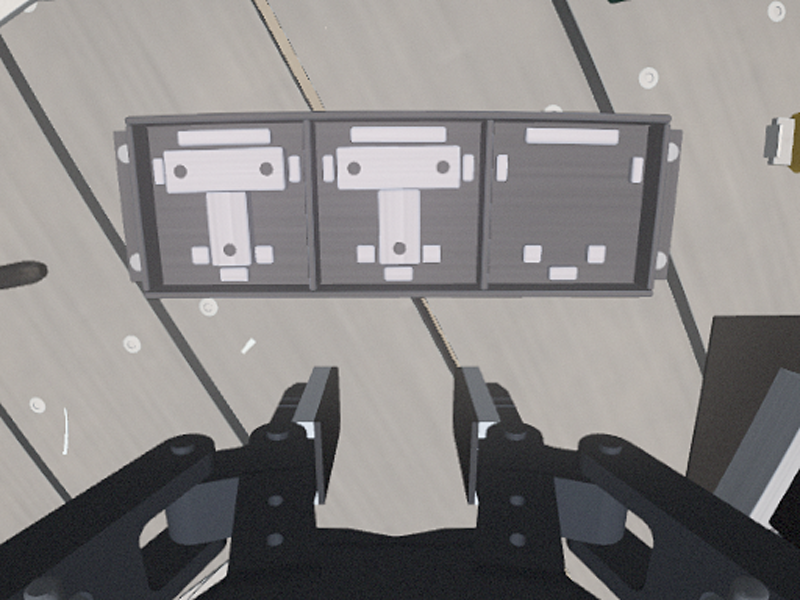

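Both brackets sit inside their fences, within 3 px of the projected outlines: left (165-284, 147-192) and middle (337-460, 146-188). The mat corner is at (713,317) and the shaker edge at (785,370). Next I check the shaker pose and handle position against both pictures.

Run:
```python
from h import *
M=R.from_euler('z',-.2692).as_matrix(); o=np.array([.4199,-.1758,.003])
H=np.array([[x,y,z] for z in(.068,.036) for x in(.025,-.025) for y in(.007,-.007)])@M.T+o
S=np.array([[.065,.021,.036],[.065,-.021,.036],[-.03,.021,.036],[.065,.021,0]])@M.T+o
k=lambda P:((w2pix('wrist',P,'w1')-[335,130]+.5)*3.9-.5).round(0).tolist()
print(k(H),k(S))
print(((w2pix('wrist',S[:1],'w7')+.5)/.64-.5), ((w2pix('wrist',[[.42317+.1*np.cos(.0476)-.06*np.sin(.0476),-.1852+.1*np.sin(.0476)+.06*np.cos(.0476),.003]],'w7')+.5)/.64-.5), readout.get_state()['qpos'].round(2))
```

```text
[[273.0, 312.0], [316.0, 324.0], [210.0, 464.0], [252.0, 475.0], [229.0, 281.0], [269.0, 292.0], [172.0, 423.0], [211.0, 433.0]] [[235.0, 149.0], [356.0, 185.0], [127.0, 426.0], [191.0, 129.0]]
[[820.05357921 390.01193003]] [[714.33270853 315.85146152]] [-0.05  0.07  1.99 -0.    1.08  1.48]
```

step_arm([
  [[-4.6,-10.4,1.8],[0,0,0.118]],
  [[-4.6,-10.4,1.8],[0,0,0.118]],
  [[-4.6,-10.4,1.8],[0,0,0.118]],
  [[-4.6,-10.4,1.8],[0,0,0.118]],
  [[-4.6,-10.4,1.8],[0,0,0.118]],
  [[-4.6,-10.4,1.8],[0,0,0.118]],
  [[-4.6,-10.4,1.8],[0,0,0.118]],
  [[-4.6,-10.4,1.8],[0,0,0.118]],
], fingers=0)

```text
time: 14.33
eef_pos: [0.4923, -0.0099, 0.1568]
tcp_rot: [0.88, 0.475, -0.001, -0.001]
contact_force: [0.4, 0.0, 0.1]
opening: 0.5
finger_force: 0.0
```

step_arm([
  [[-4.6,-10.4,1.8],[0,0,0.118]],
  [[-4.6,-10.4,1.8],[0,0,0.118]],
  [[-4.6,-10.4,1.8],[0,0,0.118]],
  [[-4.6,-10.4,1.8],[0,0,0.118]],
  [[-4.6,-10.4,1.8],[0,0,0.118]],
  [[-4.6,-10.4,1.8],[0,0,0.118]],
  [[-4.6,-10.4,1.8],[0,0,0.118]],
  [[-4.6,-10.4,1.8],[0,0,0.118]],
])

```text
time: 15.0
eef_pos: [0.4556, -0.093, 0.1713]
tcp_rot: [0.568, 0.823, -0.0, -0.002]
contact_force: [0.4, 1.2, -0.3]
opening: 0.504
finger_force: 0.0
```

step_arm([
  [[-4.6,-10.4,1.8],[0,0,0.118]],
  [[-4.6,-10.4,1.8],[0,0,0.118]],
  [[-4.6,-10.4,1.8],[0,0,0.118]],
  [[-4.6,-10.4,1.8],[0,0,0.118]],
  [[-4.6,-10.4,1.8],[0,0,0.118]],
  [[-4.6,-10.4,1.8],[0,0,0.118]],
  [[-4.6,-10.4,1.8],[0,0,0.118]],
  [[-4.6,-10.4,1.8],[0,0,0.118]],
])

```text
time: 15.67
eef_pos: [0.4189, -0.176, 0.1857]
tcp_rot: [0.132, 0.991, 0.001, -0.002]
contact_force: [-0.4, 0.1, 0.1]
opening: 0.504
finger_force: 0.0
```

step_arm([
  [[0,0,0],[0,0,0]],
  [[0,0,0],[0,0,0]],
  [[0,0,0],[0,0,0]],
])

```text
time: 15.92
eef_pos: [0.4196, -0.1754, 0.1865]
tcp_rot: [0.136, 0.991, 0.001, -0.001]
contact_force: [0.4, 1.0, -0.5]
opening: 0.501
finger_force: 0.0
```

Run:
```python
from h import *
im=snap('wrist','w8'); p=np.load('pics/w8.npy');print(p.round(4),2*np.arctan2(p[4],p[3]))
g=im.astype(int); m=((g.min(2)>170)&(np.ptp(g,axis=2)<30)).astype(np.uint8)
n,l,st,c=cv2.connectedComponentsWithStats(m); 
for i in range(1,n):
    if st[i,4]>150: print(st[i],c[i].round(1), cv2.minAreaRect(np.argwhere(l==i)[:,::-1].astype(np.float32)))
M=R.from_euler('z',-.2692).as_matrix(); o=np.array([.4199,-.1758,.003])
S=np.array([[.065,.021,.036],[.065,-.021,.036],[-.03,.021,.036],[-.03,-.021,.036]])@M.T+o
print(w2pix('wrist',S,'w8').round(0).tolist())
cv2.imwrite('pics/w8b.png',cv2.resize(im[:,:,::-1],(800,600),interpolation=cv2.INTER_CUBIC))
```

```text
[ 4.196e-01 -1.754e-01  1.865e-01  1.361e-01  9.907e-01  6.000e-04
 -9.000e-04] 2.8685153782527744
[ 20   0  36  33 164] [36.4 14.4] ((38.547298431396484, 11.533782005310059), (42.430389404296875, 20.227088928222656), 35.53767776489258)
[  100     0   384   259 35684] [315.4 112.5] ((300.10076904296875, 98.6458740234375), (421.9121398925781, 142.93228149414062), 44.0608024597168)
[  316     0   196   211 13555] [425.8  83.8] ((435.4391174316406, 83.47850799560547), (280.3799133300781, 77.74763488769531), 49.8282356262207)
[420   0  40  40 448] [440.7  16.4] ((441.5189514160156, 16.522415161132812), (53.0259895324707, 18.791048049926758), 49.76364517211914)
[449   0  37  46 191] [466.6  20.3] ((466.6116638183594, 21.814359664916992), (56.072662353515625, 8.06854248046875), 51.009002685546875)
[    0    40   205   233 24302] [108.1 150.2] ((110.57878112792969, 131.3917999267578), (276.0502624511719, 156.24732971191406), 41.76029968261719)
[ 231  109   48  141 5106] [254.9 178. ] ((254.5, 179.0), (140.0, 47.0), 90.0)
[   0  143  152  146 4611] [ 73.5 224.3] ((67.14857482910156, 219.5715
[... 295 characters left out ...]
 44  55 499] [347.9 260.7] ((345.25, 260.25), (68.58935546875, 11.31370735168457), 45.0)
[ 201  242  110  101 6088] [256.8 301.7] ((256.0320129394531, 297.6750183105469), (116.23094177246094, 90.09715270996094), 11.433680534362793)
[459 293  53  36 566] [491.2 310.1] ((489.4581604003906, 314.5877685546875), (27.6503963470459, 55.02585983276367), 70.49755096435547)
[194 313  39  27 468] [207.6 329.1] ((209.201904296875, 334.0157775878906), (42.011863708496094, 21.005931854248047), 38.1572265625)
[367 345  22  30 336] [374.6 360.4] ((371.5799560546875, 359.93994140625), (29.399995803833008, 18.999996185302734), 53.13010025024414)
[[277.0, 250.0], [233.0, 250.0], [278.0, 150.0], [231.0, 150.0]]
```

The bright cover matches the projected outline (columns 231-278, lower end row 249 against 250 predicted), so the shaker is unmoved and square to the tool. Descending to the handle.

step_arm([
  [[0.3,-0.4,-20],[0,0,0]],
  [[0,0,-20],[0,0,0]],
  [[0,0,-20],[0,0,0]],
  [[0,0,-20],[0,0,0]],
  [[0,0,-20],[0,0,0]],
  [[0,0,-20],[0,0,0]],
  [[0,0,-12],[0,0,0]],
  [[0,0,-10],[0,0,0]],
])

```text
time: 16.63
eef_pos: [0.4195, -0.1751, 0.0437]
tcp_rot: [0.135, 0.991, 0.001, -0.001]
contact_force: [0.5, 0.3, -0.4]
opening: 0.504
finger_force: 0.0
```

step_arm([
  [[0,0,0],[0,0,0]],
  [[0,0,0],[0,0,0]],
  [[0,0,0],[0,0,0]],
])

```text
time: 16.88
eef_pos: [0.4209, -0.1766, 0.0463]
tcp_rot: [0.135, 0.991, -0.0, 0.001]
contact_force: [0.8, -0.7, -0.7]
opening: 0.5
finger_force: 0.0
```

step_arm([
  [[0,0,0],[0,0,0]],
  [[0,0,0],[0,0,0]],
  [[0,0,0],[0,0,0]],
  [[0,0,0],[0,0,0]],
  [[0,0,0],[0,0,0]],
  [[0,0,0],[0,0,0]],
], fingers=-1, grip_force=80)

```text
time: 17.38
eef_pos: [0.4207, -0.1765, 0.0463]
tcp_rot: [0.135, 0.991, -0.0, 0.001]
contact_force: [-0.2, 2.2, 4.9]
opening: 0.148
finger_force: 79.5
```

step_arm([
  [[0,0,5],[0,0,0]],
  [[0,0,10],[0,0,0]],
  [[0,0,15],[0,0,0]],
  [[0,0,20],[0,0,0]],
  [[0,0,20],[0,0,0]],
  [[0,0,20],[0,0,0]],
  [[0,0,10],[0,0,0]],
  [[0,0,0],[0,0,0]],
])

```text
time: 18.05
eef_pos: [0.4213, -0.1773, 0.1481]
tcp_rot: [0.135, 0.991, -0.001, 0.002]
contact_force: [0.2, 0.5, -3.2]
opening: 0.146
finger_force: 78.4
```

step_arm([
  [[5,3.7,0],[0,0,0.021]],
  [[10,7.4,0],[0,0,0.021]],
  [[16,12,0],[0,0,0.021]],
  [[20,15,0],[0,0,0.021]],
  [[20,15,0],[0,0,0.021]],
  [[20,15,0],[0,0,0.021]],
  [[20,15,0],[0,0,0.021]],
  [[20,15,0],[0,0,0.021]],
])

```text
time: 18.72
eef_pos: [0.5508, -0.0765, 0.1427]
tcp_rot: [0.05, 0.999, 0.001, -0.002]
contact_force: [0.2, 0.1, -3.8]
opening: 0.144
finger_force: 78.4
```

step_arm([
  [[20,15,0],[0,0,0.021]],
  [[20,15,0],[0,0,0.021]],
  [[17,12,0],[0,0,0.021]],
  [[12,9,0],[0,0,0.021]],
  [[8,6,0],[0,0,0.021]],
  [[5,4,0],[0,0,0.021]],
  [[2,1,0],[0,0,0.021]],
  [[0,0,0],[0,0,0]],
])

```text
time: 19.38
eef_pos: [0.6347, -0.0162, 0.1445]
tcp_rot: [-0.023, 1.0, 0.0, -0.001]
contact_force: [0.4, 0.6, -3.3]
opening: 0.151
finger_force: 78.4
```

Run:
```python
from h import *
im=snap('wrist','w9'); p=np.load('pics/w9.npy');print(p.round(4),2*np.arctan2(p[4],p[3]))
f=im[:,:,::-1]
cv2.imwrite('pics/w9b.png',cv2.resize(f,(800,600),interpolation=cv2.INTER_CUBIC))
print(readout.get_state()['qpos'].round(2))
# expected mouth point pixel
T=R.from_quat(p[3:]).as_matrix()
print(w2pix('wrist',[p[:3]+T@np.array([.065,0,.0353]),p[:3]+T@np.array([.065,.018,.0353]),[.5811,-.0192,.004],[.577,.0727,.004]],'w9'))
```

```text
[ 6.347e-01 -1.620e-02  1.445e-01 -2.310e-02  9.997e-01  1.000e-04
 -9.000e-04] 3.1877032819704083
[-0.19  0.28  1.75 -0.    1.11 -1.8 ]
[[255.71697081 111.59137157]
 [289.86732133 111.6761261 ]
 [254.19307822 123.51199122]
 [362.03329187 124.38379309]]
```

View pics/w9b.png

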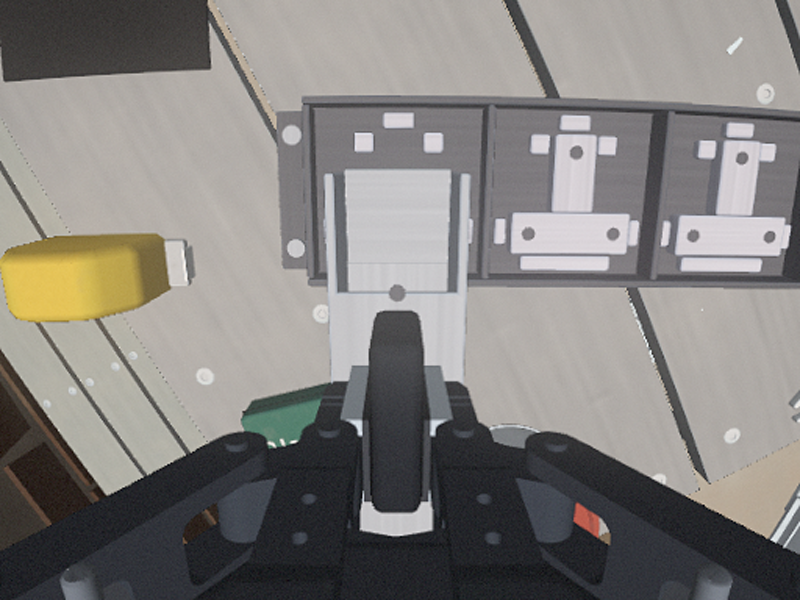

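The view shows the shaker's open ramp at (345-450, 170-290) over the right bay, with no stones on it yet. Both brackets are seated at (570,190) and (735,185). The tape measure at (95,278) is well clear. Now I tilt to about 21°.

step_arm([
  [[0.5,0,-5],[0.0027,-0.061,0]],
  [[0.5,0,-6],[0.0027,-0.061,0]],
  [[0.5,0,-6],[0.0027,-0.061,0]],
  [[0.5,0,-6],[0.0027,-0.061,0]],
  [[0,0,-6],[0.0027,-0.061,0]],
  [[0,0,-6],[0.0027,-0.061,0]],
  [[0,0,0],[0,0,0]],
  [[0,0,0],[0,0,0]],
])

```text
time: 20.1
eef_pos: [0.6353, -0.0166, 0.1096]
tcp_rot: [-0.021, 0.983, 0.004, 0.18]
contact_force: [-0.1, -0.3, -3.9]
opening: 0.147
finger_force: 78.4
```

```bash
cat >> h.py <<'E'
# ramp ROI is fixed in the wrist picture; count changed pixels against the empty ramp (w9), and changed pixels in tray (rectified)
def tr(P,z=.011):
    c,s_=np.cos(.045),np.sin(.045); P=np.array(P,float); return np.c_[.577+c*P[:,0]-s_*P[:,1], .0727+s_*P[:,0]+c*P[:,1], np.full(len(P),z)]
def rect(n,f,z=.011):
    y,x=np.meshgrid(np.arange(-.138,.138,.001),np.arange(.044,-.044,-.001)); y=y[:,::-1]
    q=w2pix(n,tr(np.c_[x.ravel(),y.ravel()],z),f).astype(np.float32).reshape(x.shape+(2,))
    return cv2.remap(cv2.imread(f'pics/{f}.png'),q[...,0],q[...,1],cv2.INTER_LINEAR)
def ramp(f,ref='w9'):
    a=cv2.imread(f'pics/{f}.png').astype(int); b=cv2.imread(f'pics/{ref}.png').astype(int)
    d=np.abs(a-b).max(2)[112:184,222:288]; return d
E
python3 - <<'E'
from h import *
snap('wrist','p1'); p=np.load('pics/p1.npy'); print(p.round(4))
T=R.from_quat(p[3:]).as_matrix(); print('tilt',np.degrees(np.arccos(-T[2,2])),'mouth',p[:3]+T@np.array([.065,0,.0353]))
d=ramp('p1'); print((d>30).sum(),'rows',[(int((r>30).sum())) for r in d[::4]])
im=cv2.imread('pics/p1.png');print(im[112:184:6,254].tolist(),cv2.imread('pics/w9.png')[112:184:12,254].tolist())
E
```

```text
[ 0.6353 -0.0166  0.1096 -0.0214  0.9834  0.0042  0.18  ]
tilt 20.748517410985755 mouth [ 0.58708701 -0.01870233  0.05355138]
202 rows [0, 0, 0, 0, 0, 0, 0, 0, 0, 0, 0, 0, 0, 0, 0, 4, 18, 21]
[[206, 203, 205], [207, 205, 206], [207, 204, 205], [203, 201, 201], [211, 207, 208], [204, 202, 203], [207, 206, 206], [206, 203, 204], [206, 205, 206], [207, 205, 206], [208, 207, 206], [209, 207, 208]] [[200, 198, 199], [200, 199, 199], [203, 201, 202], [202, 200, 201], [199, 198, 198], [204, 200, 201]]
```

step_arm([
  [[-10,0,0],[0,0,0]],
  [[10,0,0],[0,0,0]],
  [[-10,0,0],[0,0,0]],
  [[10,0,0],[0,0,0]],
])

```text
time: 20.48
eef_pos: [0.6352, -0.0158, 0.11]
tcp_rot: [-0.022, 0.983, 0.004, 0.18]
contact_force: [0.5, 0.2, -4.1]
opening: 0.143
finger_force: 78.6
```

```bash
cat > look.py <<'E'
import sys
from h import *
f=sys.argv[1]; snap('wrist',f); p=np.load(f'pics/{f}.npy')
T=R.from_quat(p[3:]).as_matrix(); print('t',readout.get_state()['time'],p[:3].round(4),'tilt',np.degrees(np.arccos(-T[2,2])).round(1),'mouth',(p[:3]+T@np.array([.065,0,.0353])).round(4))
d=ramp(f)>30; n,l,st,c=cv2.connectedComponentsWithStats(d.astype(np.uint8))
print('ramp',d.sum(),'rows',[(int(r.sum())) for r in d[::4]],[(st[i,4].item(),c[i].round().tolist()) for i in range(1,n) if st[i,4]>25])
E
python3 look.py p2
```

```text
t 20.5333 [ 0.6352 -0.0158  0.11  ] tilt 20.8 mouth [ 0.5871 -0.018   0.0539]
ramp 1945 rows [0, 0, 0, 0, 12, 17, 21, 26, 27, 42, 40, 35, 42, 47, 47, 40, 40, 38] [(1168, [14.0, 43.0]), (777, [52.0, 52.0])]
```

step_arm([
  [[-10,0,0],[0,0,0]],
  [[10,0,0],[0,0,0]],
  [[0,0,0],[0,0,0]],
])

```text
time: 20.78
eef_pos: [0.6381, -0.0164, 0.111]
tcp_rot: [-0.022, 0.983, 0.004, 0.183]
contact_force: [0.0, -0.7, -3.6]
opening: 0.147
finger_force: 78.6
```

```bash
python3 look.py p3
```

```text
t 20.8333 [ 0.6381 -0.0164  0.111 ] tilt 21.1 mouth [ 0.5902 -0.0186  0.0547]
ramp 2834 rows [22, 36, 39, 47, 46, 40, 42, 44, 37, 29, 43, 38, 27, 41, 44, 44, 38, 41] [(1510, [52.0, 35.0]), (627, [13.0, 18.0]), (696, [16.0, 54.0])]
```

```bash
cat >> look.py <<'E'
# region beyond the mouth: blobs differing from p-reference at the same pose
ref=sys.argv[2] if len(sys.argv)>2 else None
if ref:
    a=cv2.GaussianBlur(cv2.imread(f'pics/{f}.png'),(3,3),0).astype(int)[40:184,190:320];b=cv2.GaussianBlur(cv2.imread(f'pics/{ref}.png'),(3,3),0).astype(int)[40:184,190:320]
    d=(np.abs(a-b).max(2)>45).astype(np.uint8); d=cv2.morphologyEx(d,cv2.MORPH_OPEN,np.ones((5,5)))
    n,l,st,c=cv2.connectedComponentsWithStats(d); print('blobs',[(st[i].tolist()) for i in range(1,n) if st[i,4]>60])
E
sed 's/snap(.wrist.,f)/None/' look.py > relook.py; python3 relook.py p3 p1
python3 - <<'E'
from h import *
im=cv2.imread('pics/p3.png'); print(im[100:184:7,238].tolist()); print(im[100:184:7,274].tolist())
E
```

```text
t 20.8333 [ 0.6381 -0.0164  0.111 ] tilt 21.1 mouth [ 0.5902 -0.0186  0.0547]
ramp 2834 rows [22, 36, 39, 47, 46, 40, 42, 44, 37, 29, 43, 38, 27, 41, 44, 44, 38, 41] [(1510, [52.0, 35.0]), (627, [13.0, 18.0]), (696, [16.0, 54.0])]
blobs [[38, 10, 23, 33, 641]]
[[125, 125, 127], [122, 123, 124], [207, 204, 205], [228, 238, 240], [230, 240, 244], [229, 239, 243], [230, 241, 244], [147, 153, 151], [233, 244, 247], [231, 241, 245], [232, 242, 246], [231, 242, 245]]
[[129, 130, 131], [202, 209, 211], [230, 240, 244], [228, 238, 243], [229, 240, 244], [176, 180, 178], [231, 241, 245], [230, 240, 245], [231, 241, 245], [146, 150, 150], [230, 240, 245], [230, 240, 245]]
```

```bash
cat > look.py <<'E'
import sys
from h import *
f=sys.argv[1]
if len(sys.argv)<3: snap('wrist',f)
p=np.load(f'pics/{f}.npy'); T=R.from_quat(p[3:]).as_matrix(); print('t',readout.get_state()['time'],p[:3].round(4),'tilt',np.degrees(np.arccos(-T[2,2])).round(1),'mouth',(p[:3]+T@np.array([.065,0,.0353])).round(4))
a=cv2.imread(f'pics/{f}.png').astype(int); m=((a[...,2]-a[...,0]>7)&(a[...,2]>190)&(a[...,2]-a[...,0]<40)).astype(np.uint8)
m=cv2.morphologyEx(m,cv2.MORPH_OPEN,np.ones((3,3)))
mp=w2pix('wrist',[p[:3]+T@np.array([.065,0,.0353])],f)[0]; print('mouth px',mp.round())
n,l,st,c=cv2.connectedComponentsWithStats(m)
for i in range(1,n):
    if st[i,4]<40 or c[i][1]>190: continue
    w=pix2w('wrist',[c[i]],.012,f)[0]; d=w[:2]-[.577,.0727]; cs,sn=np.cos(.045),np.sin(.045)
    print(st[i].tolist(),'tray xy mm',np.round([1e3*(cs*d[0]+sn*d[1]),1e3*(-sn*d[0]+cs*d[1])]).tolist())
E
python3 look.py p3 x
```

```text
t 20.8333 [ 0.6381 -0.0164  0.111 ] tilt 21.1 mouth [ 0.5902 -0.0186  0.0547]
mouth px [256. 111.]
[263, 107, 26, 26, 552] tray xy mm [32.0, -78.0]
[222, 120, 26, 26, 523] tray xy mm [42.0, -106.0]
[262, 136, 26, 25, 497] tray xy mm [53.0, -78.0]
[225, 155, 25, 24, 465] tray xy mm [69.0, -105.0]
[260, 167, 25, 20, 421] tray xy mm [79.0, -79.0]
[229, 181, 17, 6, 81] tray xy mm [85.0, -106.0]
```

step_arm([
  [[-8,0,0],[0,0,0]],
  [[8,0,0],[0,0,0]],
  [[0,0,0],[0,0,0]],
])

```text
time: 21.08
eef_pos: [0.6378, -0.0164, 0.1109]
tcp_rot: [-0.022, 0.983, 0.004, 0.183]
contact_force: [0.3, -0.4, -2.9]
opening: 0.145
finger_force: 78.6
```

```bash
python3 look.py p4
```

```text
t 21.1333 [ 0.6378 -0.0164  0.1109] tilt 21.1 mouth [ 0.5899 -0.0186  0.0546]
mouth px [256. 111.]
[237, 42, 21, 22, 358] tray xy mm [-12.0, -97.0]
[271, 46, 11, 22, 210] tray xy mm [-10.0, -80.0]
[228, 69, 12, 26, 233] tray xy mm [6.0, -105.0]
[263, 113, 26, 26, 541] tray xy mm [36.0, -78.0]
[224, 129, 26, 25, 503] tray xy mm [48.0, -105.0]
[260, 142, 26, 24, 491] tray xy mm [58.0, -79.0]
[225, 164, 25, 23, 454] tray xy mm [76.0, -105.0]
[257, 174, 23, 13, 242] tray xy mm [81.0, -82.0]
```

Three stones have landed in the right bay at tray (-12,-97), (-10,-80) and (6,-105), and the rest rest on the ramp. Levelling and moving on to the middle bay.

step_arm([
  [[0,0,0],[-0.004,0.09,0]],
  [[0,0,0],[-0.004,0.09,0]],
  [[-0.4,10,0],[-0.004,0.09,0]],
  [[-0.8,18,0],[-0.003,0.06,0]],
  [[-0.9,20,0],[0,0,0]],
  [[-0.9,20,0],[0,0,0]],
  [[-0.7,15,0],[0,0,0]],
  [[-0.4,9,0],[0,0,0]],
])

```text
time: 21.8
eef_pos: [0.6331, 0.0775, 0.1105]
tcp_rot: [-0.023, 1.0, 0.0, 0.018]
contact_force: [0.1, -0.3, -3.0]
opening: 0.148
finger_force: 78.6
```

step_arm([
  [[0,0,0],[0,0,0]],
  [[0,0,0],[0,0,0]],
  [[0,0,0],[0,0,0]],
])

```text
time: 22.05
eef_pos: [0.6332, 0.075, 0.1106]
tcp_rot: [-0.022, 1.0, -0.0, 0.018]
contact_force: [-0.4, -0.4, -3.4]
opening: 0.144
finger_force: 78.6
```

```bash
python3 look.py p5
```

```text
t 22.1 [0.6332 0.075  0.1106] tilt 2.1 mouth [0.5696 0.0722 0.073 ]
mouth px [256. 112.]
[108, 92, 18, 19, 267] tray xy mm [-13.0, -99.0]
[137, 100, 9, 18, 157] tray xy mm [-7.0, -82.0]
[74, 108, 18, 10, 151] tray xy mm [-5.0, -126.0]
[259, 114, 26, 25, 511] tray xy mm [6.0, 11.0]
[221, 131, 25, 24, 480] tray xy mm [18.0, -16.0]
[257, 143, 26, 24, 469] tray xy mm [27.0, 10.0]
[222, 162, 25, 23, 454] tray xy mm [40.0, -16.0]
[255, 174, 22, 13, 227] tray xy mm [46.0, 8.0]
```

step_arm([
  [[0.5,0,0],[0.0027,-0.06,0]],
  [[0.5,0,0],[0.0027,-0.06,0]],
  [[0,0,0],[0.0027,-0.06,0]],
  [[0,0,0],[0.0027,-0.06,0]],
  [[0,0,0],[0.0027,-0.06,0]],
  [[0,0,0],[0.0015,-0.025,0]],
  [[0,0,0],[0,0,0]],
  [[0,0,0],[0,0,0]],
])

```text
time: 22.77
eef_pos: [0.6337, 0.0749, 0.1105]
tcp_rot: [-0.021, 0.984, 0.004, 0.179]
contact_force: [1.4, -0.6, -2.3]
opening: 0.145
finger_force: 78.6
```

```bash
python3 look.py p6
```

```text
t 22.8167 [0.6337 0.0749 0.1105] tilt 20.6 mouth [0.5854 0.0728 0.0545]
mouth px [256. 111.]
[85, 47, 21, 21, 329] tray xy mm [-12.0, -99.0]
[119, 55, 10, 21, 148] tray xy mm [-7.0, -82.0]
[49, 65, 20, 12, 187] tray xy mm [-4.0, -126.0]
[258, 111, 26, 26, 541] tray xy mm [34.0, 10.0]
[220, 128, 25, 25, 502] tray xy mm [46.0, -17.0]
[257, 142, 26, 24, 489] tray xy mm [57.0, 10.0]
[222, 158, 25, 24, 461] tray xy mm [70.0, -16.0]
[255, 174, 22, 13, 224] tray xy mm [80.0, 8.0]
```

step_arm([
  [[-7.5,0,0],[0,0,0]],
  [[7.5,0,0],[0,0,0]],
  [[0,0,0],[0,0,0]],
  [[0,0,0],[0,0,0]],
])

```text
time: 23.15
eef_pos: [0.6348, 0.0757, 0.111]
tcp_rot: [-0.022, 0.983, 0.004, 0.18]
contact_force: [-0.1, 0.4, -2.9]
opening: 0.149
finger_force: 78.6
```

```bash
python3 look.py p7
```

```text
t 23.2 [0.6348 0.0757 0.111 ] tilt 20.8 mouth [0.5866 0.0735 0.0549]
mouth px [256. 111.]
[84, 45, 20, 20, 325] tray xy mm [-12.0, -99.0]
[118, 53, 9, 21, 143] tray xy mm [-7.0, -82.0]
[48, 63, 19, 11, 178] tray xy mm [-4.0, -126.0]
[266, 71, 7, 21, 122] tray xy mm [6.0, 9.0]
[220, 108, 26, 26, 537] tray xy mm [33.0, -15.0]
[257, 123, 27, 25, 517] tray xy mm [44.0, 11.0]
[221, 137, 26, 25, 489] tray xy mm [55.0, -15.0]
[223, 174, 24, 13, 255] tray xy mm [82.0, -15.0]
[255, 175, 22, 12, 219] tray xy mm [82.0, 9.0]
```

One stone is out into the middle bay. One more gentle pulse.

step_arm([
  [[-6.5,0,0],[0,0,0]],
  [[6.5,0,0],[0,0,0]],
  [[0,0,0],[0,0,0]],
  [[0,0,0],[0,0,0]],
])

```text
time: 23.53
eef_pos: [0.6345, 0.0757, 0.1108]
tcp_rot: [-0.022, 0.983, 0.004, 0.18]
contact_force: [-0.2, 0.3, -2.0]
opening: 0.146
finger_force: 78.7
```

```bash
python3 look.py p8
```

```text
t 23.5833 [0.6345 0.0757 0.1108] tilt 20.7 mouth [0.5863 0.0736 0.0548]
mouth px [256. 111.]
[84, 45, 20, 21, 329] tray xy mm [-12.0, -99.0]
[117, 54, 10, 20, 142] tray xy mm [-7.0, -82.0]
[204, 60, 22, 21, 371] tray xy mm [-1.0, -25.0]
[48, 64, 19, 11, 172] tray xy mm [-4.0, -126.0]
[265, 71, 8, 22, 128] tray xy mm [6.0, 9.0]
[258, 106, 26, 26, 548] tray xy mm [31.0, 11.0]
[220, 123, 26, 26, 513] tray xy mm [44.0, -16.0]
[222, 174, 25, 13, 251] tray xy mm [82.0, -16.0]
[255, 175, 22, 12, 218] tray xy mm [82.0, 9.0]
```

Two stones are in the middle bay and four remain. Levelling and moving to the left bay.

step_arm([
  [[0,0,0],[-0.004,0.09,0]],
  [[0,0,0],[-0.004,0.09,0]],
  [[-0.4,10,0],[-0.004,0.09,0]],
  [[-0.8,18,0],[-0.003,0.055,0]],
  [[-0.9,20,0],[0,0,0]],
  [[-0.9,20,0],[0,0,0]],
  [[-0.7,15,0],[0,0,0]],
  [[-0.4,9,0],[0,0,0]],
])

```text
time: 24.25
eef_pos: [0.6299, 0.1695, 0.1104]
tcp_rot: [-0.023, 1.0, 0.0, 0.018]
contact_force: [-0.4, -0.2, -2.5]
opening: 0.147
finger_force: 78.6
```

step_arm([
  [[0,0,0],[0,0,0]],
  [[0,0,0],[0,0,0]],
  [[0.5,0,0],[0.0027,-0.06,0]],
  [[0.5,0,0],[0.0027,-0.06,0]],
  [[0,0,0],[0.0027,-0.06,0]],
  [[0,0,0],[0.0027,-0.06,0]],
  [[0,0,0],[0.0027,-0.06,0]],
  [[0,0,0],[0.0015,-0.025,0]],
])

```text
time: 24.92
eef_pos: [0.6295, 0.1664, 0.1098]
tcp_rot: [-0.021, 0.984, 0.004, 0.18]
contact_force: [-0.3, -0.3, -3.2]
opening: 0.143
finger_force: 78.7
```

```bash
python3 look.py p9
```

```text
t 24.9667 [0.6295 0.1664 0.1098] tilt 20.7 mouth [0.5812 0.1643 0.0538]
mouth px [256. 111.]
[55, 74, 19, 18, 278] tray xy mm [3.0, -33.0]
[110, 76, 8, 21, 114] tray xy mm [6.0, 0.0]
[255, 104, 26, 27, 552] tray xy mm [29.0, 99.0]
[220, 123, 25, 25, 509] tray xy mm [42.0, 75.0]
[222, 174, 24, 13, 251] tray xy mm [80.0, 75.0]
[252, 174, 23, 13, 215] tray xy mm [80.0, 98.0]
```

step_arm([
  [[-8,0,0],[0,0,0]],
  [[8,0,0],[0,0,0]],
  [[0,0,0],[0,0,0]],
  [[-8,0,0],[0,0,0]],
  [[8,0,0],[0,0,0]],
  [[0,0,0],[0,0,0]],
])

```text
time: 25.47
eef_pos: [0.632, 0.1676, 0.111]
tcp_rot: [-0.022, 0.983, 0.004, 0.18]
contact_force: [0.5, 0.6, -2.3]
opening: 0.147
finger_force: 78.7
```

```bash
python3 look.py p10
```

```text
t 25.5167 [0.632  0.1676 0.111 ] tilt 20.8 mouth [0.5838 0.1655 0.0549]
mouth px [256. 111.]
[193, 22, 21, 8, 117] tray xy mm [-25.0, 63.0]
[262, 59, 9, 22, 140] tray xy mm [-0.0, 98.0]
[52, 69, 20, 19, 286] tray xy mm [3.0, -33.0]
[107, 71, 9, 21, 115] tray xy mm [6.0, 0.0]
[223, 175, 24, 12, 229] tray xy mm [84.0, 77.0]
[254, 175, 22, 12, 198] tray xy mm [84.0, 100.0]
```

step_arm([
  [[0,0,0],[0.0015,-0.035,0]],
  [[-9,0,0],[0,0,0]],
  [[9,0,0],[0,0,0]],
  [[-9,0,0],[0,0,0]],
  [[9,0,0],[0,0,0]],
  [[0,0,0],[0,0,0]],
])

```text
time: 26.02
eef_pos: [0.632, 0.1678, 0.1111]
tcp_rot: [-0.022, 0.98, 0.004, 0.198]
contact_force: [-0.0, -0.4, -2.9]
opening: 0.153
finger_force: 78.7
```

```bash
python3 look.py p11
```

```text
t 26.0667 [0.632  0.1678 0.1111] tilt 22.8 mouth [0.5858 0.1657 0.0534]
mouth px [256. 111.]
[177, 8, 23, 23, 412] tray xy mm [-26.0, 54.0]
[262, 54, 8, 23, 126] tray xy mm [0.0, 98.0]
[49, 64, 19, 20, 288] tray xy mm [3.0, -33.0]
[105, 67, 8, 21, 97] tray xy mm [6.0, 0.0]
[229, 121, 12, 26, 283] tray xy mm [48.0, 78.0]
[261, 121, 11, 26, 244] tray xy mm [47.0, 100.0]
```

step_arm([
  [[-8,0,0],[0,0,0]],
  [[8,0,0],[0,0,0]],
  [[0,0,0],[0,0,0]],
  [[-6,0,0],[0,0,0]],
  [[6,0,0],[0,0,0]],
  [[0,0,0],[0,0,0]],
])

```text
time: 26.57
eef_pos: [0.6315, 0.1678, 0.1108]
tcp_rot: [-0.022, 0.98, 0.004, 0.197]
contact_force: [0.4, 0.3, -2.0]
opening: 0.149
finger_force: 78.8
```

```bash
python3 look.py p12
```

```text
t 26.6167 [0.6315 0.1678 0.1108] tilt 22.8 mouth [0.5853 0.1657 0.0531]
mouth px [256. 111.]
[178, 9, 22, 23, 411] tray xy mm [-26.0, 54.0]
[229, 45, 7, 23, 137] tray xy mm [-5.0, 78.0]
[262, 55, 8, 23, 131] tray xy mm [0.0, 98.0]
[49, 65, 19, 19, 284] tray xy mm [3.0, -33.0]
[105, 67, 8, 22, 98] tray xy mm [6.0, 0.0]
[244, 85, 16, 19, 160] tray xy mm [18.0, 90.0]
```

All nine stones are out: four left, two middle, three right. Levelling, lifting and returning to the mat.

step_arm([
  [[0,0,8],[-0.004,0.08,0]],
  [[0,0,12],[-0.004,0.08,0]],
  [[0,0,15],[-0.004,0.08,0]],
  [[0,0,15],[-0.004,0.08,0]],
  [[0,0,10],[-0.004,0.078,0]],
  [[0,0,5],[0,0,0]],
  [[0,0,0],[0,0,0]],
  [[0,0,0],[0,0,0]],
])

```text
time: 27.28
eef_pos: [0.6305, 0.1677, 0.1748]
tcp_rot: [-0.022, 1.0, -0.001, -0.001]
contact_force: [-1.0, 0.1, -2.7]
opening: 0.145
finger_force: 78.7
```

```bash
python3 look.py p13
```

```text
t 27.3333 [0.6305 0.1677 0.1748] tilt 0.2 mouth [0.5655 0.1647 0.1396]
mouth px [256. 112.]
[430, 64, 82, 14, 477] tray xy mm [-46.0, 290.0]
[206, 80, 14, 15, 173] tray xy mm [-27.0, 54.0]
[43, 100, 13, 14, 147] tray xy mm [-13.0, -100.0]
[211, 102, 6, 9, 49] tray xy mm [-10.0, 55.0]
[64, 105, 7, 15, 98] tray xy mm [-8.0, -83.0]
[19, 113, 12, 7, 78] tray xy mm [-5.0, -127.0]
[114, 114, 14, 14, 157] tray xy mm [2.0, -32.0]
[154, 114, 8, 14, 86] tray xy mm [2.0, 3.0]
```

step_arm([
  [[-6,-11,0],[0,0,0]],
  [[-14,-23,0],[0,0,0]],
  [[-14,-24,0],[0,0,0]],
  [[-14,-24,0],[0,0,0]],
  [[-14,-24,0],[0,0,0]],
  [[-14,-24,0],[0,0,0]],
  [[-14,-24,0],[0,0,0]],
  [[-14,-24,0],[0,0,0]],
])

```text
time: 28.0
eef_pos: [0.5245, -0.0114, 0.1744]
tcp_rot: [-0.023, 1.0, -0.001, -0.002]
contact_force: [0.3, 0.1, -2.0]
opening: 0.145
finger_force: 78.8
```

step_arm([
  [[-14,-24,0],[0,0,0]],
  [[-14,-24,0],[0,0,0]],
  [[-14,-24,0],[0,0,0]],
  [[-14,-24,0],[0,0,0]],
  [[-14,-24,0],[0,0,0]],
  [[-14,-23,0],[0,0,0]],
  [[-14,-22,0],[0,0,0]],
  [[-6,-10,0],[0,0,0]],
])

```text
time: 28.67
eef_pos: [0.42, -0.1868, 0.1745]
tcp_rot: [-0.022, 1.0, -0.002, -0.002]
contact_force: [0.6, -0.2, -2.2]
opening: 0.146
finger_force: 78.7
```

step_arm([
  [[0,0,-20],[0,0,0]],
  [[0,0,-25],[0,0,0]],
  [[0,0,-25],[0,0,0]],
  [[0,0,-25],[0,0,0]],
  [[0,0,-15],[0,0,0]],
  [[0,0,0],[0,0,0]],
  [[0,0,0],[0,0,0]],
])

```text
time: 29.25
eef_pos: [0.4212, -0.1844, 0.0644]
tcp_rot: [-0.022, 1.0, -0.0, -0.002]
contact_force: [1.3, -0.4, -1.9]
opening: 0.148
finger_force: 78.6
```

Run:
```python
from h import *
s=readout.get_state();p=np.r_[s['eef_pos'],s['tcp_rot']];T=R.from_quat(p[3:]).as_matrix();print(p[:3],T.round(4).tolist())
im=snap('wrist','w10')
g=im.astype(int); m=((g.max(2)<75)).astype(np.uint8)
M=[[.423+.1,-.185-.06,.003],[.423+.1,-.185+.06,.003],[.423-.1,-.185+.06,.003],[.423-.1,-.185-.06,.003]]
c=np.array([[.42317+np.cos(.0476)*a-np.sin(.0476)*b,-.1852+np.sin(.0476)*a+np.cos(.0476)*b,.003] for a,b in((.1,.06),(.1,-.06),(-.1,-.06),(-.1,.06))])
print(w2pix('wrist',c,'w10').round(0).tolist()); print([int(x) for x in m[60,140:380:8]])
```

```text
[ 0.42124102 -0.18443718  0.06437639] [[-0.999, -0.0448, -0.0045], [-0.0448, 0.999, -0.0007], [0.0046, -0.0005, -1.0]]
[[334.0, 342.0], [174.0, 343.0], [152.0, 56.0], [355.0, 55.0]]
[0, 0, 0, 0, 0, 0, 0, 0, 0, 0, 0, 0, 0, 0, 0, 0, 0, 0, 0, 0, 0, 0, 0, 0, 0, 0, 0, 0, 0, 0]
```

step_arm([
  [[0,0,-6],[0,0,0]],
  [[0,0,-6],[0,0,0]],
  [[0,0,-4],[0,0,0]],
  [[0,0,-1.5],[0,0,0]],
  [[0,0,0],[0,0,0]],
  [[0,0,0],[0,0,0]],
])

```text
time: 29.8
eef_pos: [0.423, -0.1852, 0.048]
tcp_rot: [-0.022, 1.0, -0.001, -0.001]
contact_force: [0.5, -0.7, -2.3]
opening: 0.141
finger_force: 78.7
```

step_arm([
  [[0,0,-1],[0,0,0]],
  [[0,0,-1],[0,0,0]],
  [[0,0,0],[0,0,0]],
  [[0,0,0],[0,0,0]],
])

```text
time: 30.13
eef_pos: [0.4232, -0.1855, 0.0464]
tcp_rot: [-0.022, 1.0, -0.001, -0.001]
contact_force: [-0.8, 0.9, 1.1]
opening: 0.148
finger_force: 79.0
```

Contact with the mat. Release slowly, then lift straight up.

step_arm([
  [[0,0,0],[0,0,0]],
  [[0,0,0],[0,0,0]],
  [[0,0,0],[0,0,0]],
  [[0,0,0],[0,0,0]],
], fingers=-0.1)

```text
time: 30.47
eef_pos: [0.4232, -0.1854, 0.0462]
tcp_rot: [-0.022, 1.0, -0.001, -0.001]
contact_force: [-0.2, 0.3, -0.4]
opening: 0.45
finger_force: 0.0
```

step_arm([
  [[0,0,8],[0,0,0]],
  [[0,0,20],[0,0,0]],
  [[0,0,30],[0,0,0]],
  [[0,0,30],[0,0,0]],
  [[0,0,30],[0,0,0]],
  [[0,0,30],[0,0,0]],
  [[0,0,20],[0,0,0]],
])

```text
time: 31.05
eef_pos: [0.4238, -0.1858, 0.2182]
tcp_rot: [-0.022, 1.0, -0.003, 0.001]
contact_force: [0.4, -0.0, 0.4]
opening: 0.452
finger_force: 0.0
```

step_arm([
  [[10,20,10],[0,0,0]],
  [[10,20,10],[0,0,0]],
  [[10,20,10],[0,0,0]],
  [[10,20,10],[0,0,0]],
  [[10,20,0],[0,0,0]],
  [[0,20,0],[0,0,0]],
  [[0,0,0],[0,0,0]],
  [[0,0,0],[0,0,0]],
])

```text
time: 31.72
eef_pos: [0.4729, -0.0646, 0.2545]
tcp_rot: [-0.024, 1.0, -0.001, -0.001]
contact_force: [0.4, -0.4, -0.0]
opening: 0.451
finger_force: 0.0
```

```bash
python3 look.py f1; python3 -c "
import cv2;im=cv2.imread('pics/f1.png');cv2.imwrite('pics/f1b.png',cv2.resize(im,(800,600),interpolation=cv2.INTER_CUBIC))"
```

```text
t 31.7667 [ 0.4729 -0.0646  0.2545] tilt 0.2 mouth [ 0.4079 -0.0678  0.2193]
mouth px [256. 112.]
[505, 8, 7, 7, 42] tray xy mm [-294.0, 159.0]
```

View pics/f1b.png

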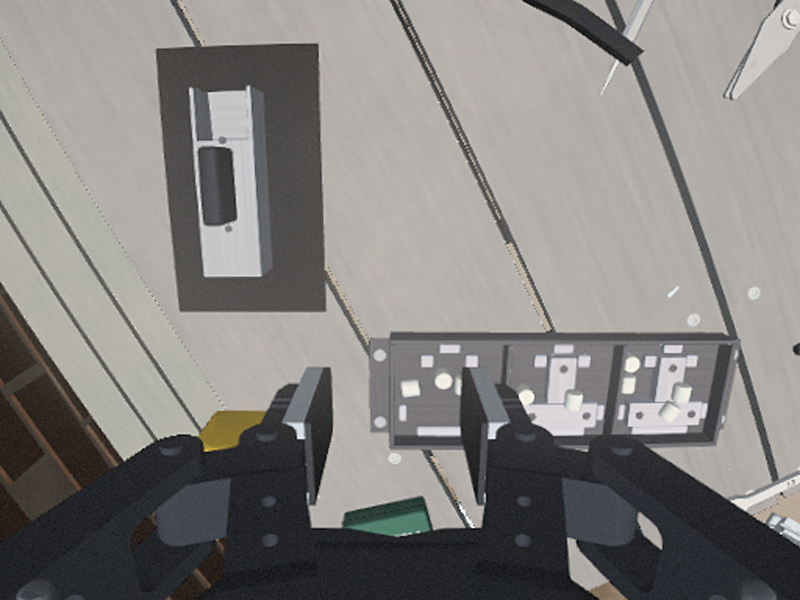

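The final picture shows the shaker upright and centred on the mat at (235,185). All nine stones are in the tray: right (410,388), (443,380), (460,385); middle (525,396), (573,400); left (632,364), (629,383), (681,393), (670,410). Both brackets are still seated, so I'm handing in.

```bash
python3 -c "
from plant import sign_off
print(sign_off())"
```

```text
the job is handed in; nothing more can be done
None
```

I handed the job in at about 32 s of robot time, with both grey brackets seated, all nine stones in the tray (four left, two middle, three right) and the empty shaker upright and centred on the mat; the hand-in printed no verdict.

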